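# Timer off, then hold the centrifuge lid half open

### The job

The spin is over: on the bench centrifuge, turn the timer (the right-hand of the two pointer knobs as you face the sloping panel) back so that its pointer is on the long zero mark, and only then lift the lid, which has a bow handle at its front, half open to 45 degrees, so that I can get at the tubes. Its stay is gone and it falls shut if let go, so do not let it drop, and leave the speed knob (the left-hand one) and everything else on the bench as they are. Finish while still holding the lid at 45 degrees; do not let go.

Things in the scene. Friction and masses are not known exactly. Their poses are not given: they have to be found in the camera images.
- centrifuge: compact bench centrifuge, off-white, 290 mm wide (y), 355 deep (x), fixed. Origin: centre of its underside; z up, x from the operator's side to the back, y to the operator's left. Its front is a grey panel rising from 92 mm high at x = -180 to 125 mm at x = -75 (slope 0.305 rad, outward normal (-0.3, 0, 0.954) here); behind it the flat top, 125 mm high, carries the lid.
- lid (a joint): lid angle, rad: 0 shut (start), grows as the front edge is lifted (45 degrees = 0.785), stop at 1.75. Flat off-white panel 215 mm deep, 262 wide, 34 thick, 0.4 to 0.75 kg, its top 160 mm above the bench when shut, not latched. Hinge axis: along the centrifuge's y through x = 150, z = 132 mm of its frame. No stay: below 90 degrees it falls shut if let go. Lifting at the handle takes 2 to 4 N.
- lid_handle (a point): middle of the lid's bow handle: steel bar 12 mm in diameter, 76 long, along the centrifuge's y, on two 12 mm arms at its ends that hold its axis 42 mm in front of the lid's edge. Lid shut: at x -117, y 0, z 148 mm in the centrifuge's frame, 36 mm above the panel, free above and below. Turns with the lid: 267 mm in front of and 16 mm above the hinge axis when shut.
- timer (a joint): angle of the timer knob, rad: 0 with its pointer on the long zero mark, positive clockwise from there as the operator sees it (towards his right); starts at 0.6 to 1.3. No click or stop at zero: it can be turned past it, to -1.1. Stays where it is left (friction 0.03 N m).
- timer_grip (a point): fixed point on the timer knob's axis, 26 mm above the panel, where to grip. The axis is square to the panel and meets it at x -130, y -100, z 108 mm (speed knob, alike: y +100). Black knob: skirt 42 mm in diameter, 6 high; across it a bar grip 40 long, 12 thick, its top 30 mm above the panel. A white line on top and end of one half of the bar is the pointer.
- timer_pointer (a point): end of the timer's pointer: on the bar's axis 20 mm out from the knob's axis, 26 mm above the panel; turns with the knob.
- timer_mark (a point): middle of the timer dial's zero mark: the one long, broad white mark (15 x 3.5 mm), straight up the slope from the knob's axis, towards the lid; the dial's other marks are short and thin.
- speed_pointer (a point): end of the pointer of the speed knob, the left-hand one, built like the timer; must not be turned.
- tube_rack: loose white rack 100 x 130 mm with tubes, 120 mm high, left of the centrifuge; origin under its middle
- reagent_bottle: loose amber bottle, 56 mm in diameter, 120 mm high; origin under its middle
- beaker: loose clear beaker, 68 mm in diameter, 85 mm high; origin under its middle
- specimen_jar: loose clear jar with white cap, 60 mm in diameter, 75 mm high; origin under its middle
- well_plate: loose flat well plate 85 x 127 x 14 mm, in front of the centrifuge; origin under its middle
- tip_box: loose grey box with clear cover, 87 x 122 x 60 mm, right of the centrifuge; origin under its middle
- pipette: loose hand pipette lying on the bench, 230 mm long, 24 mm high, left of the centrifuge; origin under the body near its middle
- lid_hinge (a point): middle of the lid's hinge axis, at x 150, y 0, z 132 mm in the centrifuge's frame; the axis runs along the centrifuge's y.

How it is judged:
By the outcome, as a careful person would: the job done as asked, in the order asked, and still so for the second after the job is handed in, while the arm keeps its last pose, push and grip.
It also fails if it takes over 51 s, if anything falls off the work surface, if the arm or the gripper's body presses on something with over 40 N, if the wrist force passes 120 N, or if a joint passes its speed limit or range.

### The arm

A 6-joint arm with a two-finger parallel gripper is mounted at the origin on the work surface. World frame = base frame: x ahead of the robot, y to its left, z up, the work surface at z = 0. Lengths are in m, angles in rad, forces in N, time in s.
With the tool pointing down it reaches from about 0.375 to 0.75 m from the base axis. Payload 9 kg.
Tool frame: the origin (TCP) lies on the mounting face of the last link; the fingertips stand 173 mm ahead of it and the grasp point (between the pads) lies 155 mm ahead of it (arm.pinch_z is the distance from the TCP to the grasp point, in m); z points along the fingers, y is the direction in which the jaws open and shut (so a half turn about z gives the same grasp; the last joint's range is limited). The gripper opens to 85 mm and grips with 20 to 120 N. Pads are 22 mm wide; open, the fingers measure 114 mm over their backs; the gripper's body (76 mm by 85 mm) begins 54 mm behind the grasp point. The pads swing forward as they close: fully open they stand 13 mm farther back than shut.
Start: joints at [1.018, 0.104, 0.097, 1.564, 0, 1.353], TCP at [0.197, 0.567, 0.405] pointing down, gripper open.
Joint ranges: [-2.99, 2.99], [-0.84, 1.86], [-1.1, 1.16], [-1.84, 2.11], [-1.51, 1.56], [-3.14, 3.14]. Speed limits (rad/s): [2.22, 2.22, 2.57, 3.14, 3.14, 3.14].

### API

Orientations are given as a 3x3 rotation matrix whose columns are the frame's x, y, z axes.
In Python, from cell import monitor, viewer, arm, nets gives the robot as it stands. The module is installed in compiled form; this text tells all that it offers.
- The arm moves only by the tool jog_arm, never from a script. Its argument "moves" is a list of rows, each an object with "rotation": the turn, a rotation vector about the tool's x, y, z in units of 5 degrees (1.0 is 5 degrees), a list of three; "xyz": the shift along the tool's x, y, z in units of 25 mm (1.0 is 25 mm), a list of three; "fingers": the closure in counts, from 0 (fully open) to 255 (shut). A call has 1 to 10 rows; each row shifts and turns the pose as measured when the row begins, along the tool's axes as they then stand; what a row does not reach is not made up. A row lasts 1/12 s, in which the tool goes at most 41.7 mm and 7.16 degrees, less where a joint would pass 70% of its speed; a pose out of reach is approached as far as the arm can. A call is refused whole if a number of a shift passes 1 or a number of a turn 1, either way. A call with a gripper value outside its range is refused whole. The fingers move at their own pace and stop on an object; "force" is the grip in N (left out, the last holds). Time passes only in rows, so rows that do not move let the fingers close. It gives the time, the measured TCP pose, the force and the opening at its end, in the units of the state.
- monitor.sense(): the state, without advancing time (a new reading comes with each control period).
- viewer.read_camera(name): name is "scene" or "top" or "wrist"; returns a dict with "frame" (420x560x3 uint8, blue, green, red), "fx", "fy", "cx", "cy" (pixels), "rvec" (rotation vector, rad) and "tvec" (3), from world to camera coordinates, as OpenCV has them. Camera axes: x right, y down, z forward; pixel columns grow to the right and rows downward; lengths in m; the calibration is good to about 2 mm. The wrist camera is an equidistant fisheye: a pixel r from the principal point sees the ray r / f radians off the axis. A picture is of the moment at which its call begins. There is no depth.
- arm.close_job(): hands the job in, once; it reports no verdict.
Trained networks look in the newest picture that a camera, given by its name, has taken for a name from the list of things; names that differ only in an ending like _2 or _b are one class to them, and where a whole thing is asked for, a point or a joint stands for the part that bears it (a point fixed in the world has none). Each returns a list of dicts, best first, with "confidence" (0 to 1); they miss things now and then, are a little off and sometimes report something else, mostly with a low value. They report only what shows in the picture. A call takes as long as a camera call.
- nets.spot_in(camera, target): "bbox" ([centre column, centre row, width, height] in pixels, round what is visible of it).
The state is a dict: "clock": time; "joint_positions": joint angles; "joint_velocities": joint speeds; "tau": joint torques, N m; "tool_pos": TCP position; "tcp_rot": TCP orientation; "force": force on the tool from outside, world axes, zero at the start; "torque": the same for the moment, N m; "grip_width": finger opening in m.
Only numpy, scipy, OpenCV 4.12 (cv2) and the standard library are available. Lean on these libraries where they do the work, as an engineer would, in place of code of your own. Each camera call takes 0.05 s, during which the arm holds its last target.

## Working session

There is one attempt and no reset: what is moved stays moved. The work goes in short steps, Python scripts to look and compute and a tool call to move; the robot and the scene stay as the last step left them, time stands still between calls to the robot, and variables do not carry over. Pictures are saved under pics/ and viewed, and the job is handed in when it is done.

Besides the shell and the picture viewer there is one more tool, called after ">>>" as name(argument=value, ...), one argument or row to a line, values as JSON. jog_arm: Moves the arm, as the interface text tells. Its arguments: {"type":"object","properties":{"moves":{"type":"array"},"force":{"type":"number"}},"required":["moves"]}

```bash
mkdir -p pics; ls; python3 - <<'E'
from cell import monitor, viewer, arm, nets
import cv2
s=monitor.sense()
for k,v in s.items(): print(k,v)
for n in ["scene","top","wrist"]:
    r=viewer.read_camera(n); cv2.imwrite(f"pics/{n}0.png",r["frame"])
    print(n,{k:v for k,v in r.items() if k!="frame"})
    for t in ["centrifuge","lid_handle","timer","timer_grip","timer_pointer","timer_mark","speed_pointer"]:
        print(t,[(d["bbox"],round(d["confidence"],2)) for d in nets.spot_in(n,t)][:3])
E
```

```text
pics
clock 0.0
joint_positions [1.01833062e+00 1.03761806e-01 9.78108239e-02 1.56383876e+00
 8.16776283e-05 1.35308205e+00]
joint_velocities [ 0.00025622 -0.00114261  0.00196219  0.00057678  0.00078256 -0.0003962 ]
tau [-2.56750704e-02 -5.19914460e+01  4.70757473e+01  5.19489963e-02
 -4.02043678e-02  1.86144236e-03]
tool_pos [0.19716845 0.56679476 0.40521027]
tcp_rot [[-9.44491982e-01  3.28534146e-01  4.58717429e-04]
 [ 3.28534437e-01  9.44491564e-01  8.99703039e-04]
 [-1.37671572e-04  1.00046678e-03 -9.99999490e-01]]
force [-0.70232305 -0.26732143  1.18100523]
torque [ 0.03109426  0.05864355 -0.01488443]
grip_width 0.08524990509664923
scene {'fx': 486.4804487796145, 'fy': 486.4804487796145, 'cx': 284.09941208969997, 'cy': 207.6697008480269, 'rvec': array([ 2.37295885,  1.21800158, -0.32239641]), 'tvec': array([-0.35430697, -0.35555418,  1.6029289 ])}
centrifuge [([190.2, 303.3, 57.8, 60.4], 0.65), ([264.8, 243.2, 173.6, 167.3], 0.57)]
lid_handle []
timer [([199.4, 216.8, 16.1, 21.7], 0.73), ([226.5, 171.2, 50.6, 34.8], 0.63), ([264.4, 244.2, 168.5, 168.8], 0.6)]
timer_grip [([266.1,
[... 505 characters left out ...]
1, 178.8], 0.81)]
lid_handle [([320.2, 182.4, 135.9, 134.9], 0.63), ([418.2, 241.4, 39.9, 28.7], 0.4)]
timer [([374.8, 247.9, 20.6, 16.5], 0.81)]
timer_grip [([319.2, 195.1, 157.0, 174.6], 0.79)]
timer_pointer [([377.4, 246.8, 22.1, 16.5], 0.61)]
timer_mark [([320.7, 197.8, 150.4, 177.7], 0.78)]
speed_pointer [([280.6, 260.1, 20.9, 17.5], 0.73)]
wrist {'fx': 325.19226210127806, 'fy': 325.19226210127806, 'cx': 276.93344008415403, 'cy': 208.9680761680564, 'rvec': array([-2.37116381, -1.68443702, -0.23387404]), 'tvec': array([-0.5994511 , -0.03441838,  0.37875175])}
centrifuge []
lid_handle []
timer []
timer_grip [([90.5, 415.8, 15.1, 7.2], 0.51)]
timer_pointer []
timer_mark []
speed_pointer []
```

View pics/top0.png

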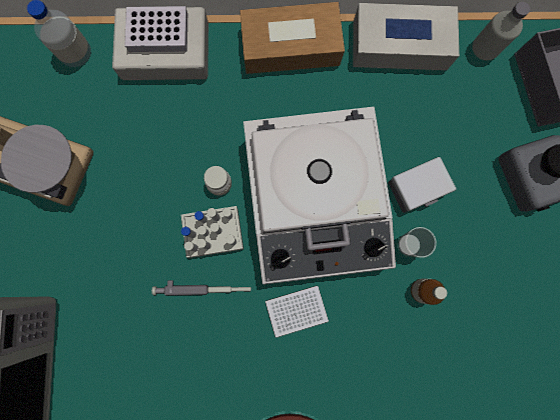

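View pics/scene0.png

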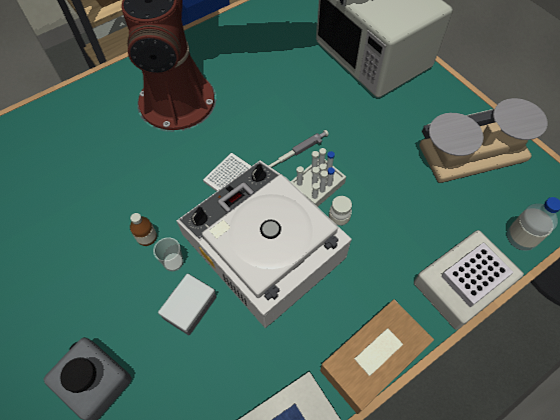

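View pics/wrist0.png

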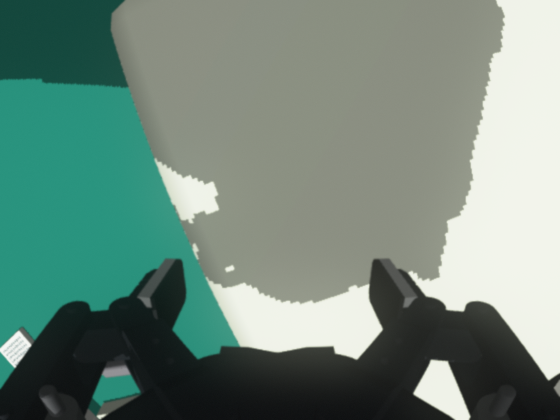

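```bash
python3 - <<'E'
import cv2
a=cv2.imread("pics/top0.png")[90:300,225:415]
cv2.imwrite("pics/top0z.png",cv2.resize(a,None,fx=2.8,fy=2.8,interpolation=cv2.INTER_CUBIC))
a=cv2.imread("pics/scene0.png")[150:335,165:365]
cv2.imwrite("pics/scene0z.png",cv2.resize(a,None,fx=3,fy=3,interpolation=cv2.INTER_CUBIC))
E
```

```text
(no output)
```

View pics/top0z.png

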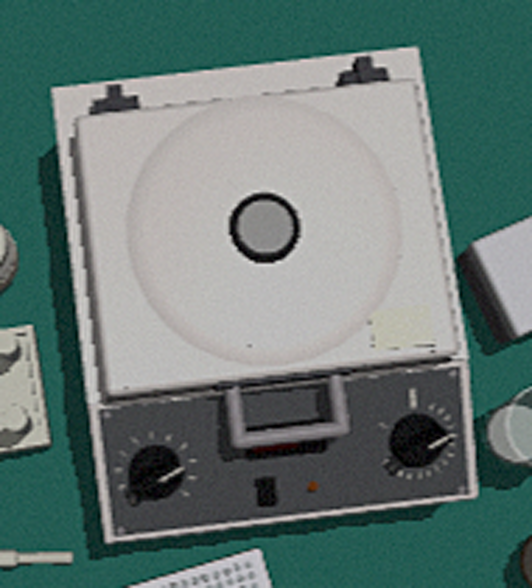

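View pics/scene0z.png

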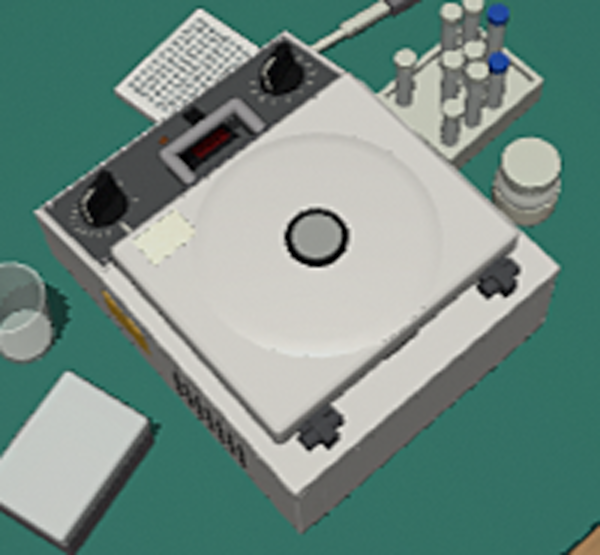

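```bash
cat > h.py <<'E'
import numpy as np, cv2
from scipy.optimize import least_squares
from scipy.spatial.transform import Rotation as R
def proj(r,P):
    P=np.atleast_2d(P).astype(float)
    Rm=cv2.Rodrigues(np.array(r["rvec"]))[0]; c=P@Rm.T+np.array(r["tvec"]).ravel()
    if r.get("fish"):
        rr=np.hypot(c[:,0],c[:,1]); th=np.arctan2(rr,c[:,2])
        k=np.where(rr>1e-9,th/np.maximum(rr,1e-9),0)
        return np.c_[r["fx"]*c[:,0]*k+r["cx"], r["fy"]*c[:,1]*k+r["cy"]]
    return np.c_[r["fx"]*c[:,0]/c[:,2]+r["cx"], r["fy"]*c[:,1]/c[:,2]+r["cy"]]
def w(p,L):
    c,s=np.cos(p[2]),np.sin(p[2]); L=np.atleast_2d(L)
    return np.c_[p[0]+c*L[:,0]-s*L[:,1], p[1]+s*L[:,0]+c*L[:,1], L[:,2]]
E
cat > fit.py <<'E'
from h import *
from cell import viewer
import json
T=viewer.read_camera("top"); S=viewer.read_camera("scene")
top=[((.1775,.145,.125),(52,88)),((.1775,-.145,.125),(417,47)),((-.18,.145,.092),(105,541)),((-.18,-.145,.092),(476,494)),((-.117,0,.148),(290,435)),((-.108,-.1,.115),(412,397))]
sc=[((.1775,-.145,.125),(300,490)),((.1775,.145,.125),(557,267)),((-.18,.145,.092),(287,32)),((-.18,-.145,.092),(40,212))]
A=np.array([a for a,_ in top]);a=np.array([b for _,b in top])/2.8+[225,90]
B=np.array([a for a,_ in sc]);b=np.array([b for _,b in sc])/3+[165,150]
f=lambda p:np.r_[(proj(T,w(p,A))-a).ravel(),(proj(S,w(p,B))-b).ravel()]
for nm,g in (("both",f),("top",lambda p:(proj(T,w(p,A))-a).ravel()),("scene",lambda p:(proj(S,w(p,B))-b).ravel())):
    o=least_squares(g,[.5,0,0],loss="soft_l1"); print(nm,o.x,np.round(g(o.x),1))
    if nm=="both": p=o.x
np.save("p.npy",p)
print("knob axis base",w(p,[[-.13,-.1,.108]]), proj(T,w(p,[[-.13-.0078,-.1,.108+.0248]])), "handle",w(p,[[-.117,0,.148]]))
E
python3 fit.py
```

```text
both [ 0.60776587 -0.06880129  0.11015536] [-0.9 -1.9 -0.6 -2.4 -0.3  0.4  0.8  0.5 -0.2 -1.   0.2  3.7 -0.8  1.9
  1.6  0.  -0.9 -1.5 -2.5 -0.8]
top [ 0.60710868 -0.06932766  0.10808899] [-0.6 -1.8 -0.2 -2.1 -0.3  0.6  0.9  1.  -0.1 -0.7  0.4  4.1]
scene [ 0.60888342 -0.06716334  0.11016336] [ 0.1  1.9  2.4  0.  -0.2 -1.5 -1.8 -0.8]
knob axis base [[ 0.48954707 -0.18248645  0.108     ]] [[376.51519285 248.93414528]] handle [[ 0.491475   -0.08166342  0.148     ]]
```

```bash
cat >> h.py <<'E'
def frame(p,pitch,th,):
    """tool rot: tool z = (cos pitch,0,-sin pitch) in centrifuge frame, tool y = cent y rotated by th clockwise seen from above about normal"""
    Rc=R.from_euler('z',p[2]).as_matrix()
    z=np.array([np.cos(pitch),0,-np.sin(pitch)]); y=np.array([0,1.,0]); x=np.cross(y,z)
    M=Rc@np.c_[x,y,z]
    return M@R.from_rotvec([0,0,th]).as_matrix()   # + about tool z (down) = clockwise from above
def plan(s,pos,rot,n=None,fmt=True,fingers=0,step=0.9):
    p0=np.array(s["tool_pos"]);R0=np.array(s["tcp_rot"])
    rv=R.from_matrix(R0.T@rot).as_rotvec(); d=np.array(pos)-p0
    need=max(np.linalg.norm(d)/.025/step,np.degrees(np.abs(rv)).max()/5/step)
    n=n or max(1,int(np.ceil(need)))
    print("n",n,"dist mm",np.round(np.linalg.norm(d)*1e3,1),"rot deg",np.round(np.degrees(rv),1))
    rows=[]
    for i in range(n):
        Ri=R0@R.from_rotvec(rv*i/n).as_matrix()
        sh=Ri.T@d/n/.025
        rows.append('{"rotation":[%s],"xyz":[%s],"fingers":%d}'%(",".join("%.2f"%v for v in np.degrees(rv)/5/n),",".join("%.2f"%v for v in sh),fingers))
    for i in range(0,n,10): print(",".join(rows[i:i+10]));print()
E
python3 - <<'E'
from h import *
from cell import monitor,viewer
s=monitor.sense(); r=viewer.read_camera("wrist")
Rm=cv2.Rodrigues(np.array(r["rvec"]))[0]; c=-Rm.T@np.array(r["tvec"]).ravel()
R0=np.array(s["tcp_rot"]); print("cam in tool",R0.T@(c-s["tool_pos"]),"\n",R0.T@Rm.T)
print(s["clock"])
p=np.load("p.npy"); p[2]=.109
pitch=np.pi/2-.305
rot=frame(p,pitch,1.2); print(rot)
g=w(p,[[-.13,-.1,.108]])[0]; n=-rot[:,2]
pos=g+n*(.026+.155+.09); print("target",pos)
plan(s,pos,rot)
E
```

```text
cam in tool [ 0.0693852  -0.00087554  0.0309247 ] 
 [[-6.35263536e-04 -9.62456230e-01 -2.71436185e-01]
 [ 9.99999736e-01 -5.15584528e-04 -5.12222890e-04]
 [ 3.53043814e-04 -2.71436439e-01  9.62456303e-01]]
1.3
[[-0.44497384  0.8443278   0.29851105]
 [ 0.88890826  0.456919    0.03266718]
 [-0.10881356  0.27988498 -0.95384695]]
target [ 0.40851931 -0.19120259  0.36649252]
n 36 dist mm 787.9 rot deg [-13.1 -12.2  43. ]
{"rotation":[-0.07,-0.07,0.24],"xyz":[-0.50,-0.72,0.04],"fingers":0},{"rotation":[-0.07,-0.07,0.24],"xyz":[-0.51,-0.71,0.04],"fingers":0},{"rotation":[-0.07,-0.07,0.24],"xyz":[-0.53,-0.70,0.04],"fingers":0},{"rotation":[-0.07,-0.07,0.24],"xyz":[-0.54,-0.69,0.04],"fingers":0},{"rotation":[-0.07,-0.07,0.24],"xyz":[-0.56,-0.68,0.04],"fingers":0},{"rotation":[-0.07,-0.07,0.24],"xyz":[-0.57,-0.66,0.04],"fingers":0},{"rotation":[-0.07,-0.07,0.24],"xyz":[-0.58,-0.65,0.04],"fingers":0},{"rotation":[-0.07,-0.07,0.24],"xyz":[-0.60,-0.64,0.03],"fingers":0},{"rotation":[-0.07,-0.07,0.24],"xyz":[-0.61,-0.63,0.03],"fingers":0},{"rotation":[-0.07,-0.07,0.24],"xyz":[-0.62,-0.62,0.03],"fi
[... 1106 characters left out ...]
ngers":0},{"rotation":[-0.07,-0.07,0.24],"xyz":[-0.79,-0.37,0.05],"fingers":0},{"rotation":[-0.07,-0.07,0.24],"xyz":[-0.80,-0.35,0.06],"fingers":0},{"rotation":[-0.07,-0.07,0.24],"xyz":[-0.81,-0.33,0.06],"fingers":0},{"rotation":[-0.07,-0.07,0.24],"xyz":[-0.81,-0.32,0.06],"fingers":0}

{"rotation":[-0.07,-0.07,0.24],"xyz":[-0.82,-0.30,0.06],"fingers":0},{"rotation":[-0.07,-0.07,0.24],"xyz":[-0.83,-0.28,0.07],"fingers":0},{"rotation":[-0.07,-0.07,0.24],"xyz":[-0.83,-0.27,0.07],"fingers":0},{"rotation":[-0.07,-0.07,0.24],"xyz":[-0.84,-0.25,0.07],"fingers":0},{"rotation":[-0.07,-0.07,0.24],"xyz":[-0.84,-0.23,0.08],"fingers":0},{"rotation":[-0.07,-0.07,0.24],"xyz":[-0.84,-0.22,0.08],"fingers":0}
```

>>> jog_arm(
  moves=[
    {"rotation": [0,0,0],"xyz": [-0.8,-0.56,0],"fingers": 0},
    {"rotation": [0,0,0],"xyz": [-0.8,-0.56,0],"fingers": 0},
    {"rotation": [0,0,0],"xyz": [-0.8,-0.56,0],"fingers": 0},
    {"rotation": [0,0,0],"xyz": [-0.8,-0.56,0],"fingers": 0},
    {"rotation": [0,0,0],"xyz": [-0.8,-0.56,0],"fingers": 0},
    {"rotation": [0,0,0],"xyz": [-0.8,-0.56,0],"fingers": 0},
    {"rotation": [0,0,0],"xyz": [-0.8,-0.56,0],"fingers": 0},
    {"rotation": [0,0,0],"xyz": [-0.8,-0.56,0],"fingers": 0},
    {"rotation": [0,0,0],"xyz": [-0.8,-0.56,0],"fingers": 0},
    {"rotation": [0,0,0],"xyz": [-0.8,-0.56,0],"fingers": 0},
  ],
)

```text
clock: 2.18
tool_pos: [0.3401, 0.3658, 0.3942]
tcp_rot: [[-0.948, 0.316, -0.018], [0.316, 0.949, 0.002], [0.018, -0.004, -1.0]]
force: [0.5, -0.1, -5.6]
grip_width: 0.0854
```

>>> jog_arm(
  moves=[
    {"rotation": [0,0,0],"xyz": [-0.8,-0.56,0],"fingers": 0},
    {"rotation": [0,0,0],"xyz": [-0.8,-0.56,0],"fingers": 0},
    {"rotation": [0,0,0],"xyz": [-0.8,-0.56,0],"fingers": 0},
    {"rotation": [0,0,0],"xyz": [-0.8,-0.56,0],"fingers": 0},
    {"rotation": [0,0,0],"xyz": [-0.8,-0.56,0],"fingers": 0},
    {"rotation": [0,0,0],"xyz": [-0.8,-0.56,0],"fingers": 0},
  ],
)

```text
clock: 2.68
tool_pos: [0.4281, 0.2404, 0.3812]
tcp_rot: [[-0.948, 0.316, -0.038], [0.316, 0.949, -0.007], [0.034, -0.018, -0.999]]
force: [1.6, 0.6, -6.0]
grip_width: 0.0854
```

```bash
python3 - <<'E'
from h import *
from cell import monitor
s=monitor.sense();p=np.load("p.npy"); p[2]=.109
rot=frame(p,np.pi/2-.305,1.2)
plan(s,[.4085,-.191,.375],rot,n=20)
E
```

```text
n 20 dist mm 431.9 rot deg [-14.8 -13.7  43.6]
{"rotation":[-0.15,-0.14,0.44],"xyz":[-0.24,-0.83,0.02],"fingers":0},{"rotation":[-0.15,-0.14,0.44],"xyz":[-0.27,-0.82,0.01],"fingers":0},{"rotation":[-0.15,-0.14,0.44],"xyz":[-0.30,-0.81,0.00],"fingers":0},{"rotation":[-0.15,-0.14,0.44],"xyz":[-0.33,-0.80,-0.00],"fingers":0},{"rotation":[-0.15,-0.14,0.44],"xyz":[-0.36,-0.79,-0.01],"fingers":0},{"rotation":[-0.15,-0.14,0.44],"xyz":[-0.39,-0.77,-0.01],"fingers":0},{"rotation":[-0.15,-0.14,0.44],"xyz":[-0.42,-0.76,-0.02],"fingers":0},{"rotation":[-0.15,-0.14,0.44],"xyz":[-0.45,-0.74,-0.02],"fingers":0},{"rotation":[-0.15,-0.14,0.44],"xyz":[-0.48,-0.72,-0.03],"fingers":0},{"rotation":[-0.15,-0.14,0.44],"xyz":[-0.50,-0.70,-0.03],"fingers":0}

{"rotation":[-0.15,-0.14,0.44],"xyz":[-0.53,-0.68,-0.03],"fingers":0},{"rotation":[-0.15,-0.14,0.44],"xyz":[-0.56,-0.66,-0.04],"fingers":0},{"rotation":[-0.15,-0.14,0.44],"xyz":[-0.58,-0.64,-0.04],"fingers":0},{"rotation":[-0.15,-0.14,0.44],"xyz":[-0.60,-0.62,-0.04],"fingers":0},{"rotation":[-0.15,-0.14,0.44],"xyz":[-0.63,-0.59,-0.04],"fingers":0},{"rotation":[-0.15,-0.14,0.44],"xyz":[-0.65,-0.57,-0.04],"fingers":0},{"rotation":[-0.15,-0.14,0.44],"xyz":[-0.67,-0.54,-0.04],"fingers":0},{"rotation":[-0.15,-0.14,0.44],"xyz":[-0.69,-0.51,-0.04],"fingers":0},{"rotation":[-0.15,-0.14,0.44],"xyz":[-0.71,-0.49,-0.03],"fingers":0},{"rotation":[-0.15,-0.14,0.44],"xyz":[-0.73,-0.46,-0.03],"fingers":0}
```

>>> jog_arm(
  moves=[
    {"rotation": [-0.15,-0.15,0.45],"xyz": [-0.25,-0.85,0],"fingers": 0},
    {"rotation": [-0.15,-0.15,0.45],"xyz": [-0.25,-0.85,0],"fingers": 0},
    {"rotation": [-0.15,-0.15,0.45],"xyz": [-0.3,-0.8,0],"fingers": 0},
    {"rotation": [-0.15,-0.15,0.45],"xyz": [-0.35,-0.8,0],"fingers": 0},
    {"rotation": [-0.15,-0.15,0.45],"xyz": [-0.35,-0.8,0],"fingers": 0},
    {"rotation": [-0.15,-0.15,0.45],"xyz": [-0.4,-0.75,0],"fingers": 0},
    {"rotation": [-0.15,-0.15,0.45],"xyz": [-0.4,-0.75,0],"fingers": 0},
    {"rotation": [-0.15,-0.15,0.45],"xyz": [-0.45,-0.75,0],"fingers": 0},
    {"rotation": [-0.15,-0.15,0.45],"xyz": [-0.5,-0.7,0],"fingers": 0},
    {"rotation": [-0.15,-0.15,0.45],"xyz": [-0.5,-0.7,0],"fingers": 0},
  ],
)

```text
clock: 3.52
tool_pos: [0.413, 0.0134, 0.357]
tcp_rot: [[-0.739, 0.665, 0.11], [0.672, 0.74, 0.041], [-0.054, 0.104, -0.993]]
force: [-0.4, 0.2, -6.2]
grip_width: 0.0854
```

>>> jog_arm(
  moves=[
    {"rotation": [-0.15,-0.15,0.45],"xyz": [-0.55,-0.7,0],"fingers": 0},
    {"rotation": [-0.15,-0.15,0.45],"xyz": [-0.55,-0.65,0],"fingers": 0},
    {"rotation": [-0.15,-0.15,0.45],"xyz": [-0.6,-0.65,0],"fingers": 0},
    {"rotation": [-0.15,-0.15,0.45],"xyz": [-0.6,-0.6,0],"fingers": 0},
    {"rotation": [-0.15,-0.15,0.45],"xyz": [-0.65,-0.6,0],"fingers": 0},
    {"rotation": [-0.15,-0.15,0.45],"xyz": [-0.65,-0.55,0],"fingers": 0},
    {"rotation": [-0.15,-0.15,0.45],"xyz": [-0.65,-0.55,0],"fingers": 0},
    {"rotation": [-0.15,-0.15,0.45],"xyz": [-0.7,-0.5,0],"fingers": 0},
    {"rotation": [-0.15,-0.15,0.45],"xyz": [-0.7,-0.5,0],"fingers": 0},
    {"rotation": [0,0,0],"xyz": [0,0,0],"fingers": 0},
  ],
)

```text
clock: 4.35
tool_pos: [0.3902, -0.1899, 0.3278]
tcp_rot: [[-0.424, 0.869, 0.253], [0.902, 0.431, 0.031], [-0.082, 0.242, -0.967]]
force: [0.4, 0.8, -5.5]
grip_width: 0.0854
```

```bash
cat > look.py <<'E'
import sys
from h import *
from cell import monitor,viewer,nets
tag=sys.argv[1]; cam=sys.argv[2] if len(sys.argv)>2 else "wrist"
r=viewer.read_camera(cam); cv2.imwrite(f"pics/{tag}.png",r["frame"])
s=monitor.sense()
np.save(f"pics/{tag}.npy",dict(r=r,s=s),allow_pickle=True)
print(s["clock"],np.round(s["tool_pos"],4),np.round(s["joint_positions"],2),np.round(s["force"],1),s["grip_width"])
E
python3 look.py w1
```

```text
4.4 [ 0.3902 -0.1886  0.3276] [-0.82 -0.59 -0.65  1.36  0.21  0.32] [-0.1  1.1 -6.3] 0.08539944049700195
```

View pics/w1.png

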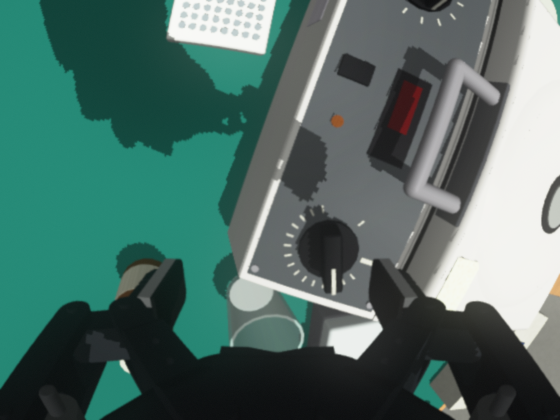

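```bash
python3 - <<'E'
import cv2
a=cv2.imread("pics/w1.png")[190:320,220:410]
cv2.imwrite("pics/w1z.png",cv2.resize(a,None,fx=4,fy=4,interpolation=cv2.INTER_CUBIC))
E
```

```text
(no output)
```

View pics/w1z.png

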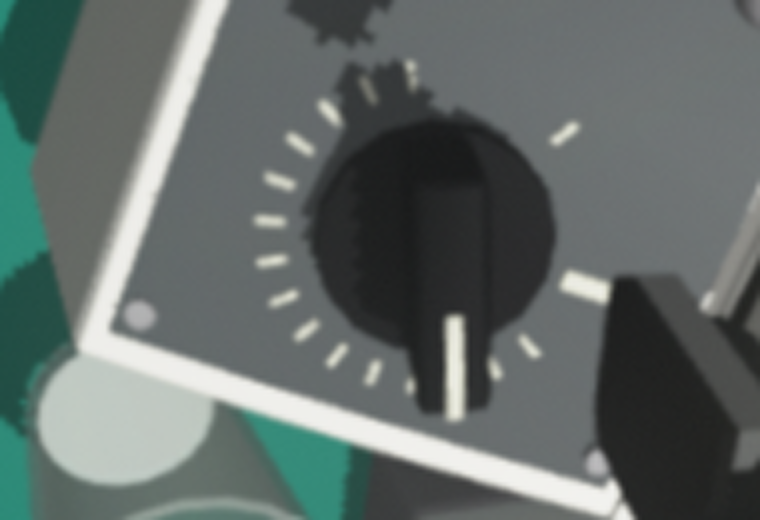

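```bash
cat > model.py <<'E'
from h import *
n=np.array([-.3003,0,.9539]); u=np.array([.9539,0,.3003])  # panel normal and upslope
def knob(th,y=-.1):
    o=np.array([-.13,y,.108]); rgt=np.array([0,-1.,0])
    d=np.cos(th)*u+np.sin(th)*rgt; e=-np.sin(th)*u+np.cos(th)*rgt
    t=np.linspace(0,2*np.pi,60)
    c=[o+.006*n+.021*(np.cos(a)*u+np.sin(a)*rgt) for a in t]
    b=[o+.03*n+s*d*.02+q*e*.006 for s,q in((1,1),(1,-1),(-1,-1),(-1,1),(1,1))]
    ln=[o+.03*n,o+.03*n+.02*d,o+.026*n+.02*d]
    mk=[o+.030*u,o+.045*u]
    return [c,b,ln,mk]
def body():
    q=lambda *a:[np.array(v) for v in a]
    return [q((-.18,.145,.092),(-.18,-.145,.092),(-.075,-.145,.125),(.1775,-.145,.125),(.1775,.145,.125),(-.075,.145,.125),(-.18,.145,.092)),
     q((-.075,.131,.16),(-.075,-.131,.16),(.14,-.131,.16),(.14,.131,.16),(-.075,.131,.16)),
     q((-.075,.038,.148),(-.117,.038,.148),(-.117,-.038,.148),(-.075,-.038,.148))]
def overlay(im,r,p,th,off,sc,z0=0):
    im=im.copy()
    for pl in knob(th)+body():
        px=(proj(r,w(p,np.array(pl))+[0,0,z0])-off+.5)*sc-.5
        cv2.polylines(im,[np.round(px).astype(int)],False,(0,255,255),1)
    return im
E
cat > fitw.py <<'E'
from model import *
D=np.load("pics/w1.npy",allow_pickle=True).item(); r=D["r"]; r["fish"]=True
o=np.array([-.13,-.1,.108])
P=np.array([[-.18,-.145,.092],o+.005*n,[-.117,0,.148]]); q=np.array([[240,276.3],[328.3,249.5],[436,129]])
p0=np.load("p.npy")
print("initial resid",np.round(proj(r,w(p0,P))-q,1))
f=lambda p:(proj(r,w(p,P))-q).ravel()
s=least_squares(f,p0); p=s.x; print(p,np.round(f(p),1)); np.save("pw.npy",p)
# pointer angle
L=lambda th:np.array([o+.03*n+.02*(np.cos(th)*u+np.sin(th)*np.array([0,-1,0])), o+.03*n-.02*(np.cos(th)*u+np.sin(th)*np.array([0,-1,0]))])
pt=np.array([[453,412],[450,185]])/4+[220,190]
def g(v): return (proj(r,w(p,L(v[0]))+np.array([v[1],v[2],0]))-pt).ravel()
s=least_squares(g,[1.2,0,0]); print("theta",s.x,g(s.x)); th=s.x[0]
im=cv2.resize(r["frame"][190:320,220:410],None,fx=4,fy=4,interpolation=cv2.INTER_CUBIC)
cv2.imwrite("pics/w1o.png",overlay(im,r,p,th,[220,190],4))
im=cv2.resize(r["frame"][0:330,200:560],None,fx=1.8,fy=1.8)
cv2.imwrite("pics/w1p.png",overlay(im,r,p,th,[200,0],1.8))
E
python3 fitw.py
```

```text
initial resid [[ 0.2  1.2]
 [ 3.6  0.3]
 [ 3.1 -3.6]]
[ 0.60750204 -0.07115067  0.10162547] [-2.4  1.7  1.3  1.4  1.7 -1.8]
theta [ 1.14690636e+00 -6.73455726e-04 -7.44708984e-05] [ 0.15393264  1.45485616 -0.04073067 -1.19209956]
```

View pics/w1o.png

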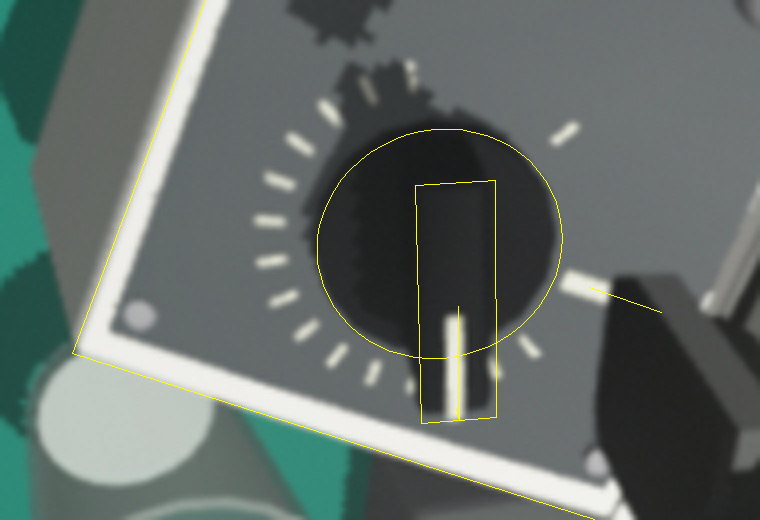

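View pics/w1p.png

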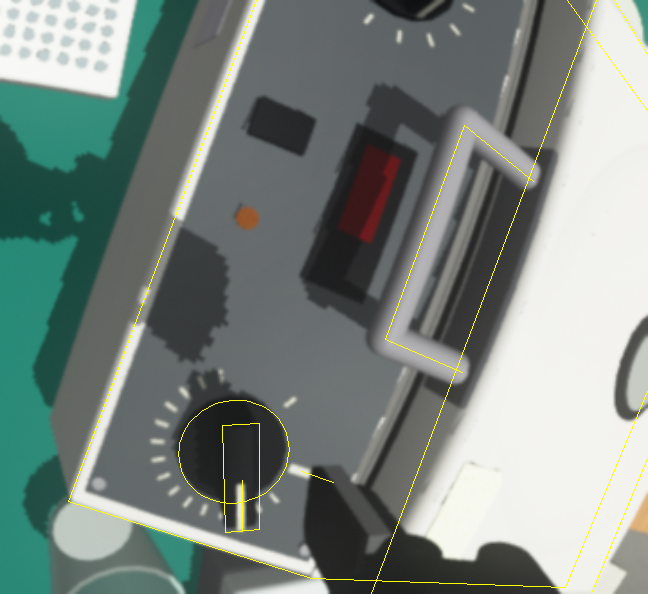

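```bash
cat > tgt.py <<'E'
from model import *
D=np.load("pics/w1.npy",allow_pickle=True).item(); r=D["r"]; r["fish"]=True
yaw=.105; o=np.array([-.13,-.1,.108])
p0=np.load("pw.npy"); p0[2]=yaw
rg=np.array([0,-1.,0])
def f(v):
    p=np.array([v[0],v[1],yaw]); d=np.cos(v[2])*u+np.sin(v[2])*rg
    P=np.array([o+.005*n,o+.03*n+.02*d,o+.03*n-.02*d])
    return (proj(r,w(p,P))-np.array([[328.3,249.5],[333.25,293],[332.5,236.25]])).ravel()
s=least_squares(f,[*p0[:2],1.15]); print(s.x,np.round(f(s.x),1))
pk=np.array([s.x[0],s.x[1],yaw]); th=s.x[2]; np.save("pk.npy",np.r_[pk,th])
E
python3 tgt.py
cat > pl.py <<'E'
import sys
from model import *
from cell import monitor
v=np.load("pk.npy"); pk,th=v[:3],v[3]
up=float(sys.argv[1]); n_=int(sys.argv[2]) or None; fg=int(sys.argv[3])
if len(sys.argv)>4: th=float(sys.argv[4])
rot=frame(pk,np.pi/2-.305,th); g=w(pk,[[-.13,-.1,.108]])[0]
pos=g-rot[:,2]*(.027+.155+up); s=monitor.sense(); print("tgt",pos, s["clock"])
plan(s,pos,rot,n_,fingers=fg)
E
python3 pl.py .05 0 130
```

```text
[ 0.60619997 -0.07058806  1.15046809] [ 0.3  0.8 -0.   1.1 -0.2 -1.6]
tgt [ 0.41811232 -0.19096396  0.32929249] 4.4
n 2 dist mm 28.1 rot deg [-2.4 -1.4 -4.3]
{"rotation":[-0.24,-0.14,-0.43],"xyz":[-0.28,0.47,0.11],"fingers":130},{"rotation":[-0.24,-0.14,-0.43],"xyz":[-0.30,0.46,0.12],"fingers":130}
```

>>> jog_arm(
  moves=[
    {"rotation": [-0.24,-0.14,-0.43],"xyz": [-0.28,0.47,0.1],"fingers": 130},
    {"rotation": [-0.24,-0.14,-0.43],"xyz": [-0.3,0.47,0.1],"fingers": 130},
    {"rotation": [0,0,0],"xyz": [0,0,0],"fingers": 130},
    {"rotation": [0,0,0],"xyz": [0,0,0],"fingers": 130},
    {"rotation": [0,0,0],"xyz": [0,0,0],"fingers": 130},
  ],
)

```text
clock: 4.82
tool_pos: [0.4174, -0.187, 0.3248]
tcp_rot: [[-0.489, 0.823, 0.29], [0.865, 0.5, 0.04], [-0.112, 0.27, -0.956]]
force: [0.1, -0.1, -5.9]
grip_width: 0.0417
```

```bash
python3 pl.py .0 6 130; python3 look.py w2
```

```text
tgt [ 0.43304429 -0.18939031  0.28160015] 4.8167
n 6 dist mm 46.0 rot deg [-0.2 -0.7  0.2]
{"rotation":[-0.01,-0.02,0.01],"xyz":[-0.03,-0.00,0.30],"fingers":130},{"rotation":[-0.01,-0.02,0.01],"xyz":[-0.03,-0.00,0.30],"fingers":130},{"rotation":[-0.01,-0.02,0.01],"xyz":[-0.03,-0.00,0.30],"fingers":130},{"rotation":[-0.01,-0.02,0.01],"xyz":[-0.03,-0.00,0.30],"fingers":130},{"rotation":[-0.01,-0.02,0.01],"xyz":[-0.03,-0.00,0.31],"fingers":130},{"rotation":[-0.01,-0.02,0.01],"xyz":[-0.03,-0.00,0.31],"fingers":130}

4.8667 [ 0.4173 -0.187   0.3247] [-0.78 -0.54 -0.62  1.3   0.23  0.29] [-0.4  0.  -6.3] 0.04197554452034827
```

View pics/w2.png

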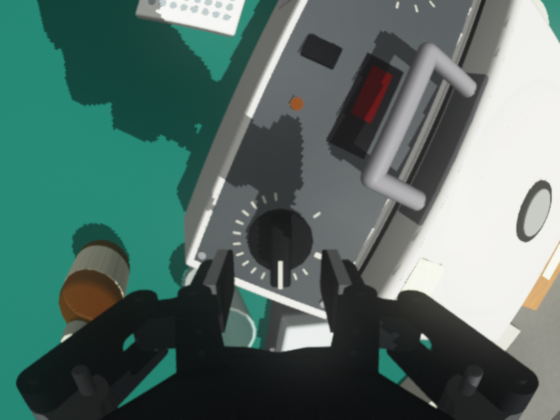

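>>> jog_arm(
  moves=[
    {"rotation": [0,0,0],"xyz": [-0.03,0,0.3],"fingers": 130},
    {"rotation": [0,0,0],"xyz": [-0.03,0,0.3],"fingers": 130},
    {"rotation": [0,0,0],"xyz": [-0.03,0,0.3],"fingers": 130},
    {"rotation": [0,0,0],"xyz": [-0.03,0,0.3],"fingers": 130},
    {"rotation": [0,0,0],"xyz": [-0.03,0,0.3],"fingers": 130},
    {"rotation": [0,0,0],"xyz": [-0.03,0,0.2],"fingers": 130},
    {"rotation": [0,0,0],"xyz": [0,0,0],"fingers": 130},
  ],
)

```text
clock: 5.45
tool_pos: [0.4322, -0.1883, 0.279]
tcp_rot: [[-0.488, 0.824, 0.287], [0.866, 0.498, 0.041], [-0.109, 0.268, -0.957]]
force: [-0.1, 0.6, -5.1]
grip_width: 0.0422
```

```bash
python3 pl.py .0 2 130; python3 look.py w3
```

```text
tgt [ 0.43304429 -0.18939031  0.28160015] 5.45
n 2 dist mm 3.0 rot deg [-0.3 -0.8  0.1]
{"rotation":[-0.03,-0.08,0.01],"xyz":[-0.03,0.02,-0.05],"fingers":130},{"rotation":[-0.03,-0.08,0.01],"xyz":[-0.03,0.02,-0.05],"fingers":130}

5.5 [ 0.4321 -0.1883  0.2793] [-0.76 -0.48 -0.66  1.2   0.23  0.31] [-0.3  0.9 -4.9] 0.04175020668584381
```

View pics/w3.png

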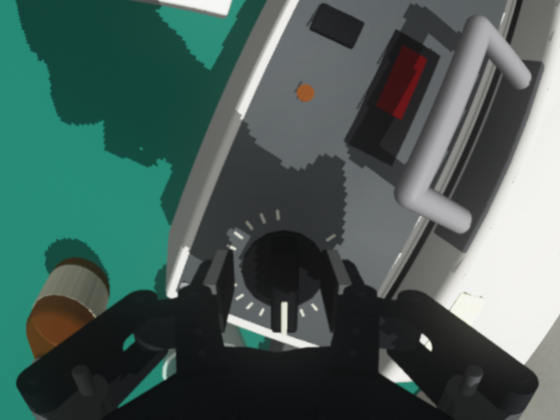

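>>> jog_arm(
  moves=[
    {"rotation": [0,0,0],"xyz": [-0.03,0.02,-0.1],"fingers": 130},
    {"rotation": [0,0,0],"xyz": [0,0,0],"fingers": 160},
    {"rotation": [0,0,0],"xyz": [0,0,0],"fingers": 190},
    {"rotation": [0,0,0],"xyz": [0,0,0],"fingers": 255},
    {"rotation": [0,0,0],"xyz": [0,0,0],"fingers": 255},
    {"rotation": [0,0,0],"xyz": [0,0,0],"fingers": 255},
    {"rotation": [0,0,0],"xyz": [0,0,0],"fingers": 255},
  ],
  force=35,
)

```text
clock: 6.08
tool_pos: [0.4332, -0.1885, 0.2838]
tcp_rot: [[-0.489, 0.822, 0.292], [0.865, 0.5, 0.043], [-0.11, 0.274, -0.956]]
force: [1.9, 0.9, -8.5]
grip_width: 0.0112
```

```bash
python3 look.py w4; python3 pl.py 0 0 255 0
```

```text
6.1333 [ 0.4332 -0.1885  0.2838] [-0.76 -0.48 -0.65  1.21  0.23  0.31] [ 2.3 -0.2 -8.9] 0.011209646016327757
tgt [ 0.43304429 -0.18939031  0.28160015] 6.1333
n 15 dist mm 2.4 rot deg [  0.4  -0.7 -65.8]
{"rotation":[0.01,-0.01,-0.88],"xyz":[-0.00,-0.00,0.01],"fingers":255},{"rotation":[0.01,-0.01,-0.88],"xyz":[-0.00,-0.00,0.01],"fingers":255},{"rotation":[0.01,-0.01,-0.88],"xyz":[-0.00,-0.00,0.01],"fingers":255},{"rotation":[0.01,-0.01,-0.88],"xyz":[-0.00,-0.00,0.01],"fingers":255},{"rotation":[0.01,-0.01,-0.88],"xyz":[-0.00,-0.00,0.01],"fingers":255},{"rotation":[0.01,-0.01,-0.88],"xyz":[-0.00,-0.00,0.01],"fingers":255},{"rotation":[0.01,-0.01,-0.88],"xyz":[0.00,-0.00,0.01],"fingers":255},{"rotation":[0.01,-0.01,-0.88],"xyz":[0.00,-0.00,0.01],"fingers":255},{"rotation":[0.01,-0.01,-0.88],"xyz":[0.00,-0.00,0.01],"fingers":255},{"rotation":[0.01,-0.01,-0.88],"xyz":[0.00,-0.00,0.01],"fingers":255}

{"rotation":[0.01,-0.01,-0.88],"xyz":[0.00,-0.00,0.01],"fingers":255},{"rotation":[0.01,-0.01,-0.88],"xyz":[0.00,-0.00,0.01],"fingers":255},{"rotation":[0.01,-0.01,-0.88],"xyz":[0.00,-0.00,0.01],"fingers":255},{"rotation":[0.01,-0.01,-0.88],"xyz":[0.00,-0.00,0.01],"fingers":255},{"rotation":[0.01,-0.01,-0.88],"xyz":[0.00,-0.00,0.01],"fingers":255}
```

View pics/w4.png

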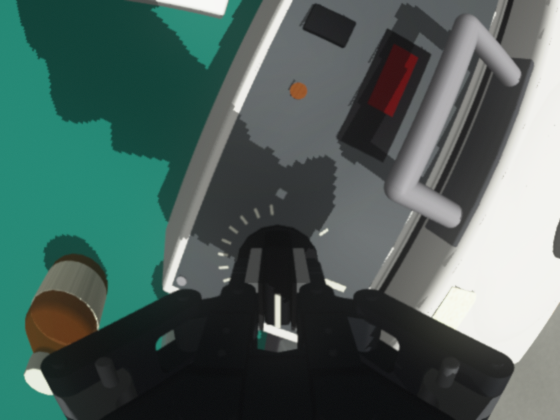

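>>> jog_arm(
  moves=[
    {"rotation": [0,0,-0.9],"xyz": [0,0,0],"fingers": 255},
    {"rotation": [0,0,-0.9],"xyz": [0,0,0],"fingers": 255},
    {"rotation": [0,0,-0.9],"xyz": [0,0,0],"fingers": 255},
    {"rotation": [0,0,-0.9],"xyz": [0,0,0],"fingers": 255},
    {"rotation": [0,0,-0.9],"xyz": [0,0,0],"fingers": 255},
    {"rotation": [0,0,-0.9],"xyz": [0,0,0],"fingers": 255},
    {"rotation": [0,0,0],"xyz": [0,0,0],"fingers": 255},
  ],
)

```text
clock: 6.72
tool_pos: [0.4326, -0.1891, 0.2836]
tcp_rot: [[-0.819, 0.494, 0.29], [0.527, 0.849, 0.041], [-0.226, 0.186, -0.956]]
force: [3.2, 2.1, -9.0]
grip_width: 0.0111
```

```bash
python3 look.py w5; python3 pl.py 0 0 255 0|head -3
```

```text
6.7667 [ 0.4326 -0.1891  0.2836] [-0.76 -0.48 -0.65  1.21  0.23 -0.18] [ 2.3  1.9 -8.7] 0.010768589184757881
tgt [ 0.43304429 -0.18939031  0.28160015] 6.7667
n 9 dist mm 2.1 rot deg [  0.4  -0.6 -37.8]
{"rotation":[0.01,-0.01,-0.84],"xyz":[-0.00,-0.00,0.01],"fingers":255},{"rotation":[0.01,-0.01,-0.84],"xyz":[-0.00,-0.00,0.01],"fingers":255},{"rotation":[0.01,-0.01,-0.84],"xyz":[-0.00,-0.00,0.01],"fingers":255},{"rotation":[0.01,-0.01,-0.84],"xyz":[0.00,-0.00,0.01],"fingers":255},{"rotation":[0.01,-0.01,-0.84],"xyz":[0.00,-0.00,0.01],"fingers":255},{"rotation":[0.01,-0.01,-0.84],"xyz":[0.00,-0.00,0.01],"fingers":255},{"rotation":[0.01,-0.01,-0.84],"xyz":[0.00,-0.00,0.01],"fingers":255},{"rotation":[0.01,-0.01,-0.84],"xyz":[0.00,-0.00,0.01],"fingers":255},{"rotation":[0.01,-0.01,-0.84],"xyz":[0.00,-0.00,0.01],"fingers":255}
```

>>> jog_arm(
  moves=[
    {"rotation": [0,0,-0.9],"xyz": [0,0,0],"fingers": 255},
    {"rotation": [0,0,-0.9],"xyz": [0,0,0],"fingers": 255},
    {"rotation": [0,0,-0.9],"xyz": [0,0,0],"fingers": 255},
    {"rotation": [0,0,-0.9],"xyz": [0,0,0],"fingers": 255},
    {"rotation": [0,0,-0.9],"xyz": [0,0,0],"fingers": 255},
    {"rotation": [0,0,-0.9],"xyz": [0,0,0],"fingers": 255},
    {"rotation": [0,0,-0.9],"xyz": [0,0,0],"fingers": 255},
    {"rotation": [0,0,-0.8],"xyz": [0,0,0],"fingers": 255},
    {"rotation": [0,0,0],"xyz": [0,0,0],"fingers": 255},
  ],
)

```text
clock: 7.52
tool_pos: [0.4324, -0.1901, 0.2835]
tcp_rot: [[-0.955, -0.067, 0.289], [-0.059, 0.998, 0.038], [-0.291, 0.019, -0.957]]
force: [2.4, 1.5, -9.0]
grip_width: 0.011
```

```bash
python3 look.py w6; python3 look.py t6 top; python3 pl.py 0 0 255 0|head -3;  python3 - <<'E'
import cv2
a=cv2.imread("pics/w6.png")[160:400,140:440]
cv2.imwrite("pics/w6z.png",cv2.resize(a,None,fx=2.5,fy=2.5,interpolation=cv2.INTER_CUBIC))
E
```

```text
7.5667 [ 0.4324 -0.1901  0.2835] [-0.76 -0.48 -0.65  1.2   0.23 -0.8 ] [ 2.9  0.9 -9.4] 0.011084937746445471
7.6167 [ 0.4325 -0.1901  0.2835] [-0.76 -0.48 -0.65  1.2   0.23 -0.8 ] [ 1.7  0.3 -8.5] 0.011078255908359001
tgt [ 0.43304429 -0.18939031  0.28160015] 7.6167
n 1 dist mm 2.1 rot deg [ 0.4 -0.5 -2.6]
{"rotation":[0.08,-0.11,-0.53],"xyz":[-0.00,0.03,0.08],"fingers":255}
```

View pics/w6z.png

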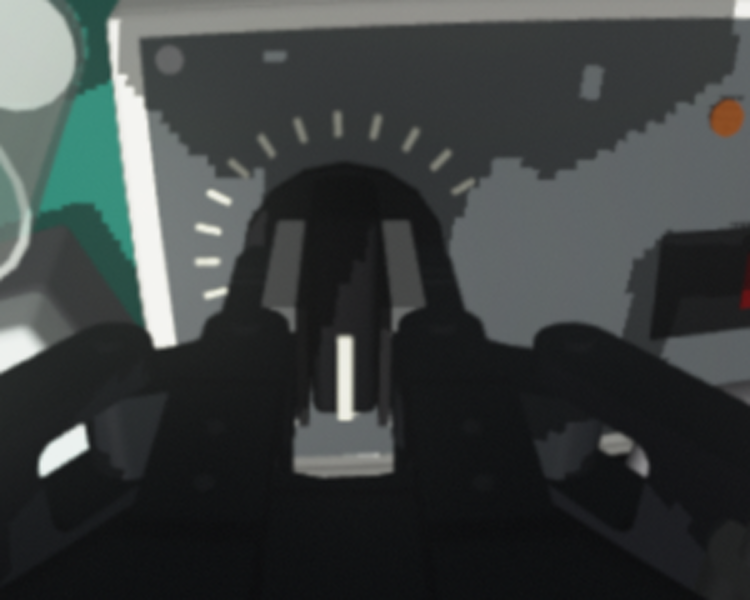

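>>> jog_arm(
  moves=[
    {"rotation": [0,0,-0.5],"xyz": [0,0,0],"fingers": 255},
    {"rotation": [0,0,0],"xyz": [0,0,0],"fingers": 255},
    {"rotation": [0,0,0],"xyz": [0,0,0],"fingers": 230},
    {"rotation": [0,0,0],"xyz": [0,0,0],"fingers": 180},
    {"rotation": [0,0,0],"xyz": [0,0,0],"fingers": 150},
    {"rotation": [0,0,0],"xyz": [0,0,0],"fingers": 150},
    {"rotation": [0,0,0],"xyz": [0,0,0],"fingers": 150},
  ],
)

```text
clock: 8.2
tool_pos: [0.4325, -0.1903, 0.2844]
tcp_rot: [[-0.953, -0.089, 0.29], [-0.082, 0.996, 0.037], [-0.292, 0.011, -0.956]]
force: [0.5, 0.7, -6.4]
grip_width: 0.0352
```

>>> jog_arm(
  moves=[
    {"rotation": [0,0,0],"xyz": [0,0,-0.5],"fingers": 150},
    {"rotation": [0,0,0],"xyz": [0,0,-0.5],"fingers": 150},
    {"rotation": [0,0,0],"xyz": [0,0,-0.5],"fingers": 150},
    {"rotation": [0,0,0],"xyz": [0,0,-0.5],"fingers": 150},
    {"rotation": [0,0,0],"xyz": [-0.8,0,-0.2],"fingers": 150},
    {"rotation": [0,0,0],"xyz": [-0.8,0,-0.2],"fingers": 150},
    {"rotation": [0,0,0],"xyz": [0,0,0],"fingers": 150},
  ],
)

```text
clock: 8.78
tool_pos: [0.4531, -0.1896, 0.357]
tcp_rot: [[-0.953, -0.083, 0.29], [-0.076, 0.996, 0.036], [-0.292, 0.012, -0.956]]
force: [-0.8, 0.1, -5.8]
grip_width: 0.035
```

```bash
python3 look.py w7; python3 look.py t7 top
```

```text
8.8333 [ 0.4522 -0.1894  0.3559] [-0.72 -0.43 -0.49  1.31  0.22 -0.78] [ 0.2  1.2 -7. ] 0.03510011937721962
8.8833 [ 0.4514 -0.1893  0.3548] [-0.73 -0.43 -0.49  1.32  0.22 -0.79] [-0.2  0.6 -6.8] 0.035272110837082905
```

View pics/w7.png

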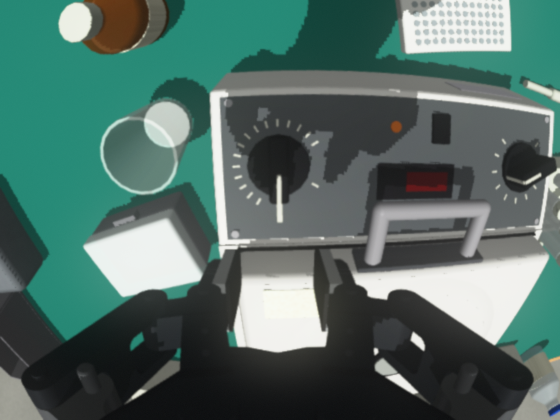

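View pics/t7.png

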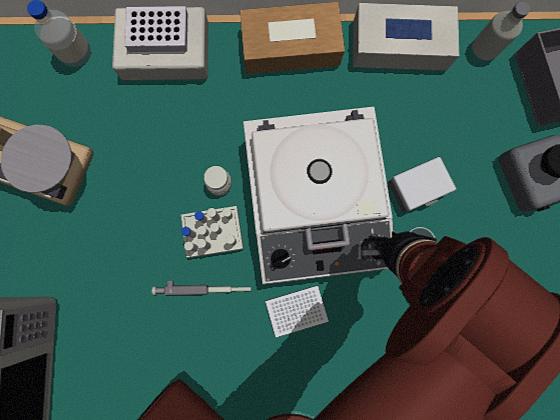

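```bash
python3 - <<'E'
import cv2
a=cv2.imread("pics/w7.png")[110:260,210:360]
cv2.imwrite("pics/w7z.png",cv2.resize(a,None,fx=5,fy=4*1.25,interpolation=cv2.INTER_CUBIC)[:, :800][:600+150])
E
```

```text
(no output)
```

View pics/w7z.png

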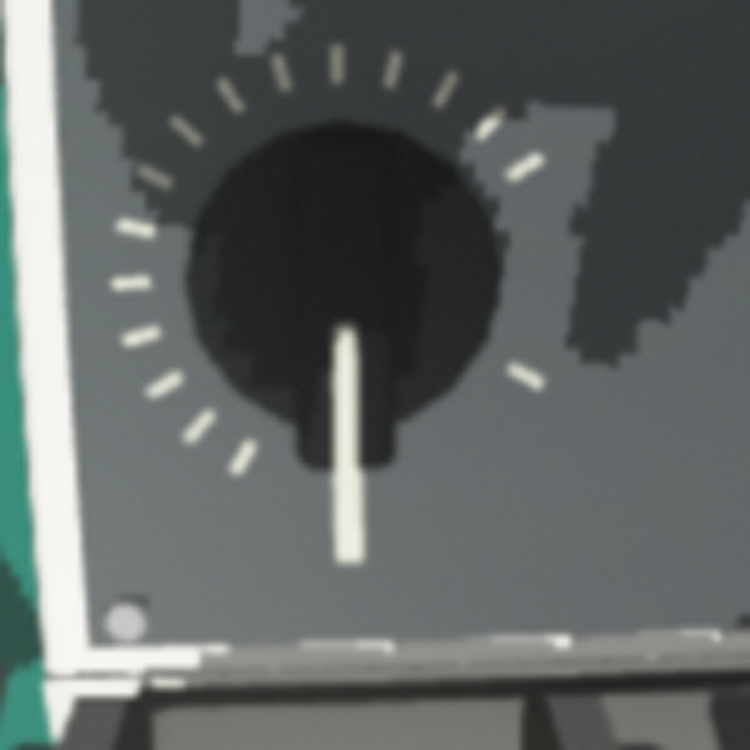

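```bash
cat > fit7.py <<'E'
from model import *
D=np.load("pics/w7.npy",allow_pickle=True).item(); r=D["r"]; r["fish"]=True
o=np.array([-.13,-.1,.108]); rg=np.array([0,-1.,0])
z=lambda a,b:np.array([a,b])/5+[210,110]-.4
meas=np.array([z(344.5,276),z(349,562),z(345,466),z(345.5,330),z(125,622)*0+[436,206]])
def f(v,full=False):
    p=v[:3]; d=np.cos(v[3])*u+np.sin(v[3])*rg
    P=np.array([o+.005*n,o+v[4]*u,o+.03*n+.02*d,o+.03*n+v[5]*d,[-.117,0,.148]])
    return (proj(r,w(p,P))-meas).ravel()
for skip in (False,True):
    g=(lambda v:f(v)[:8]) if skip else f
    s=least_squares(g,[*np.load("pw.npy"),0,.045,.002]); print(s.x,np.round(f(s.x),2))
E
python3 fit7.py; python3 - <<'E'
import cv2
a=cv2.imread("pics/w7.png")[180:270,340:510]
cv2.imwrite("pics/w7h.png",cv2.resize(a,None,fx=4,fy=4,interpolation=cv2.INTER_CUBIC))
E
```

```text
[ 0.60424858 -0.06955437  0.11518172  0.01733759  0.04133125  0.00346602] [-0.57 -0.56  0.51 -0.02  0.09  0.24 -0.47  0.01  0.6   0.5 ]
[ 0.60613093 -0.07114568  0.09934848  0.02642419  0.04123257  0.00336617] [-0.11 -0.41  0.02 -0.   -0.02  0.4   0.1   0.    0.1   2.75]
```

View pics/w7h.png

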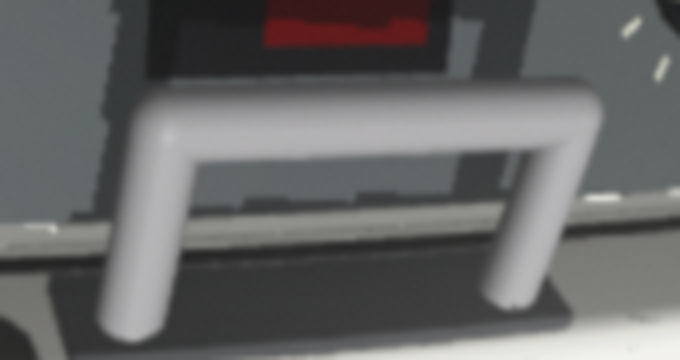

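```bash
cat >> h.py <<'E'
def ray(r,px):
    d=(np.array(px,float)-[r["cx"],r["cy"]])/r["fx"]; 
    if r.get("fish"):
        th=np.linalg.norm(d); v=np.r_[d/th*np.sin(th),np.cos(th)]
    else: v=np.r_[d,1]
    Rm=cv2.Rodrigues(np.array(r["rvec"]))[0]
    return -Rm.T@np.array(r["tvec"]).ravel(), Rm.T@v
def atz(r,px,z):
    c,d=ray(r,px); return c+d*(z-c[2])/d[2]
E
python3 - <<'E'
from h import *
for tag,px in (("w1",(434.5,129)),("w7",(431.4,210)),("t7",(290/2.8+225,435/2.8+90))):
    D=np.load(f"pics/{tag}.npy",allow_pickle=True).item(); r=D["r"]; r["fish"]=tag[0]=="w"
    print(tag,atz(r,px,.148))
for p in ("p","pw","pk"): 
    v=np.load(p+".npy")[:3]; print(p,w(v,[[-.117,0,.148]]))
# bar ends from w7 for yaw
D=np.load("pics/w7.npy",allow_pickle=True).item(); r=D["r"]; r["fish"]=True
a=atz(r,(340+160/4-.4,180+124/4-.4),.148);b=atz(r,(340+575/4-.4,180+113/4-.4),.148);print(a,b,np.linalg.norm(a-b),"yaw",np.arctan2(*(-(b-a)[:2])[::1])) 
E
```

```text
w1 [ 0.48945143 -0.08513981  0.148     ]
w7 [ 0.49089511 -0.08593492  0.148     ]
t7 [ 0.48941168 -0.082048    0.148     ]
p [[ 0.491475   -0.08166342  0.148     ]]
pw [[ 0.49110569 -0.0830204   0.148     ]]
pk [[ 0.48984434 -0.0828505   0.148     ]]
[ 0.49397693 -0.12177708  0.148     ] [ 0.48606092 -0.04394555  0.148     ] 0.0782330456167947 yaw 3.040234212607761
```

```bash
cat > ph.py <<'E'
import sys
from h import *
from cell import monitor
up=float(sys.argv[1]); n_=int(sys.argv[2]) or None; fg=int(sys.argv[3]); pit=np.radians(float(sys.argv[4])); lift=np.radians(float(sys.argv[5])) if len(sys.argv)>5 else 0
H=np.array([.490,-.084,.148]); yaw=.104
rot=frame([0,0,yaw],pit+lift,np.pi/2)
ax=np.array([np.cos(yaw),np.sin(yaw),0]); hinge=H+ax*.267+[0,0,-.016]
c,s_=np.cos(lift),np.sin(lift)
h=hinge+ax*(-.267*c+.016*s_)+np.array([0,0,.267*s_+.016*c])
pos=h-rot[:,2]*(.155+up); s=monitor.sense(); print("tgt",pos,s["clock"],np.round(s["force"],1),np.round(s["joint_positions"],2))
plan(s,pos,rot,n_,fingers=fg)
E
python3 ph.py .06 20 165 62
```

```text
tgt [ 0.38960899 -0.09447847  0.33783373] 8.8833 [-0.2  0.6 -6.8] [-0.73 -0.43 -0.49  1.32  0.22 -0.79]
n 20 dist mm 114.4 rot deg [-8.5 -9.  88.3]
{"rotation":[-0.09,-0.09,0.88],"xyz":[0.11,0.20,0.00],"fingers":165},{"rotation":[-0.09,-0.09,0.88],"xyz":[0.13,0.19,0.00],"fingers":165},{"rotation":[-0.09,-0.09,0.88],"xyz":[0.14,0.18,0.00],"fingers":165},{"rotation":[-0.09,-0.09,0.88],"xyz":[0.16,0.17,0.01],"fingers":165},{"rotation":[-0.09,-0.09,0.88],"xyz":[0.17,0.15,0.00],"fingers":165},{"rotation":[-0.09,-0.09,0.88],"xyz":[0.18,0.14,0.00],"fingers":165},{"rotation":[-0.09,-0.09,0.88],"xyz":[0.19,0.13,0.00],"fingers":165},{"rotation":[-0.09,-0.09,0.88],"xyz":[0.20,0.11,0.00],"fingers":165},{"rotation":[-0.09,-0.09,0.88],"xyz":[0.21,0.10,0.00],"fingers":165},{"rotation":[-0.09,-0.09,0.88],"xyz":[0.21,0.08,0.00],"fingers":165}

{"rotation":[-0.09,-0.09,0.88],"xyz":[0.22,0.06,0.00],"fingers":165},{"rotation":[-0.09,-0.09,0.88],"xyz":[0.22,0.05,-0.00],"fingers":165},{"rotation":[-0.09,-0.09,0.88],"xyz":[0.23,0.03,-0.00],"fingers":165},{"rotation":[-0.09,-0.09,0.88],"xyz":[0.23,0.01,-0.00],"fingers":165},{"rotation":[-0.09,-0.09,0.88],"xyz":[0.23,-0.01,-0.01],"fingers":165},{"rotation":[-0.09,-0.09,0.88],"xyz":[0.23,-0.02,-0.01],"fingers":165},{"rotation":[-0.09,-0.09,0.88],"xyz":[0.22,-0.04,-0.01],"fingers":165},{"rotation":[-0.09,-0.09,0.88],"xyz":[0.22,-0.06,-0.01],"fingers":165},{"rotation":[-0.09,-0.09,0.88],"xyz":[0.22,-0.08,-0.01],"fingers":165},{"rotation":[-0.09,-0.09,0.88],"xyz":[0.21,-0.09,-0.02],"fingers":165}
```

>>> jog_arm(
  moves=[
    {"rotation": [-0.1,-0.1,0.9],"xyz": [0.11,0.2,-0.05],"fingers": 165},
    {"rotation": [-0.1,-0.1,0.9],"xyz": [0.13,0.19,-0.05],"fingers": 165},
    {"rotation": [-0.1,-0.1,0.9],"xyz": [0.14,0.18,-0.05],"fingers": 165},
    {"rotation": [-0.1,-0.1,0.9],"xyz": [0.16,0.17,-0.05],"fingers": 165},
    {"rotation": [-0.1,-0.1,0.9],"xyz": [0.17,0.15,-0.05],"fingers": 165},
    {"rotation": [-0.1,-0.1,0.9],"xyz": [0.18,0.14,-0.05],"fingers": 165},
    {"rotation": [-0.1,-0.1,0.9],"xyz": [0.19,0.13,-0.05],"fingers": 165},
    {"rotation": [-0.1,-0.1,0.9],"xyz": [0.2,0.11,-0.05],"fingers": 165},
    {"rotation": [-0.1,-0.1,0.9],"xyz": [0.21,0.1,-0.05],"fingers": 165},
    {"rotation": [-0.1,-0.1,0.9],"xyz": [0.21,0.08,-0.05],"fingers": 165},
  ],
)

```text
clock: 9.72
tool_pos: [0.4094, -0.1397, 0.3499]
tcp_rot: [[-0.696, 0.61, 0.38], [0.686, 0.721, 0.099], [-0.213, 0.33, -0.92]]
force: [-0.9, 0.9, -6.6]
grip_width: 0.03
```

```bash
python3 ph.py .06 9 165 62
```

```text
tgt [ 0.38960899 -0.09447847  0.33783373] 9.7167 [-0.9  0.9 -6.6] [-0.74 -0.68 -0.68  1.34  0.34  0.04]
n 9 dist mm 50.9 rot deg [-3.7 -5.1 40.7]
{"rotation":[-0.08,-0.11,0.90],"xyz":[0.21,0.07,0.04],"fingers":165},{"rotation":[-0.08,-0.11,0.90],"xyz":[0.22,0.06,0.03],"fingers":165},{"rotation":[-0.08,-0.11,0.90],"xyz":[0.22,0.04,0.03],"fingers":165},{"rotation":[-0.08,-0.11,0.90],"xyz":[0.22,0.02,0.03],"fingers":165},{"rotation":[-0.08,-0.11,0.90],"xyz":[0.22,0.00,0.03],"fingers":165},{"rotation":[-0.08,-0.11,0.90],"xyz":[0.22,-0.01,0.03],"fingers":165},{"rotation":[-0.08,-0.11,0.90],"xyz":[0.22,-0.03,0.02],"fingers":165},{"rotation":[-0.08,-0.11,0.90],"xyz":[0.22,-0.05,0.02],"fingers":165},{"rotation":[-0.08,-0.11,0.90],"xyz":[0.21,-0.07,0.02],"fingers":165}
```

```bash
python3 ph.py .055 10 165 68
```

```text
tgt [ 0.41175767 -0.09216667  0.34270861] 9.7167 [-0.9  0.9 -6.6] [-0.74 -0.68 -0.68  1.34  0.34  0.04]
n 10 dist mm 48.2 rot deg [ 2.  -3.  40.9]
{"rotation":[0.04,-0.06,0.82],"xyz":[0.13,0.13,0.05],"fingers":165},{"rotation":[0.04,-0.06,0.82],"xyz":[0.14,0.12,0.05],"fingers":165},{"rotation":[0.04,-0.06,0.82],"xyz":[0.15,0.11,0.05],"fingers":165},{"rotation":[0.04,-0.06,0.82],"xyz":[0.16,0.10,0.05],"fingers":165},{"rotation":[0.04,-0.06,0.82],"xyz":[0.16,0.09,0.04],"fingers":165},{"rotation":[0.04,-0.06,0.82],"xyz":[0.17,0.08,0.04],"fingers":165},{"rotation":[0.04,-0.06,0.82],"xyz":[0.18,0.07,0.04],"fingers":165},{"rotation":[0.04,-0.06,0.82],"xyz":[0.18,0.06,0.04],"fingers":165},{"rotation":[0.04,-0.06,0.82],"xyz":[0.18,0.04,0.04],"fingers":165},{"rotation":[0.04,-0.06,0.82],"xyz":[0.19,0.03,0.04],"fingers":165}
```

>>> jog_arm(
  moves=[
    {"rotation": [0.04,-0.06,0.82],"xyz": [0.13,0.13,0],"fingers": 165},
    {"rotation": [0.04,-0.06,0.82],"xyz": [0.14,0.12,0],"fingers": 165},
    {"rotation": [0.04,-0.06,0.82],"xyz": [0.15,0.11,0],"fingers": 165},
    {"rotation": [0.04,-0.06,0.82],"xyz": [0.16,0.1,0],"fingers": 165},
    {"rotation": [0.04,-0.06,0.82],"xyz": [0.16,0.09,0],"fingers": 165},
    {"rotation": [0.04,-0.06,0.82],"xyz": [0.17,0.08,0],"fingers": 165},
    {"rotation": [0.04,-0.06,0.82],"xyz": [0.18,0.07,0],"fingers": 165},
    {"rotation": [0.04,-0.06,0.82],"xyz": [0.18,0.06,0],"fingers": 165},
    {"rotation": [0.04,-0.06,0.82],"xyz": [0.18,0.04,0],"fingers": 165},
    {"rotation": [0,0,0],"xyz": [0,0,0],"fingers": 165},
  ],
)

```text
clock: 10.55
tool_pos: [0.401, -0.0952, 0.3425]
tcp_rot: [[-0.128, 0.922, 0.365], [0.992, 0.12, 0.046], [-0.001, 0.368, -0.93]]
force: [-0.5, 0.2, -6.1]
grip_width: 0.0304
```

```bash
python3 ph.py .055 2 165 68; python3 ph.py 0 6 165 68; python3 look.py w8
```

```text
tgt [ 0.41175767 -0.09216667  0.34270861] 10.55 [-0.5  0.2 -6.1] [-0.64 -0.8  -0.76  1.33  0.26  0.84]
n 2 dist mm 11.1 rot deg [-0.4 -0.5  1.3]
{"rotation":[-0.04,-0.05,0.13],"xyz":[0.03,0.21,0.08],"fingers":165},{"rotation":[-0.04,-0.05,0.13],"xyz":[0.04,0.21,0.08],"fingers":165}

tgt [ 0.43224971 -0.09002778  0.2917135 ] 10.55 [-0.5  0.2 -6.1] [-0.64 -0.8  -0.76  1.33  0.26  0.84]
n 6 dist mm 59.8 rot deg [-0.4 -0.5  1.3]
{"rotation":[-0.01,-0.02,0.04],"xyz":[0.01,0.07,0.39],"fingers":165},{"rotation":[-0.01,-0.02,0.04],"xyz":[0.01,0.07,0.39],"fingers":165},{"rotation":[-0.01,-0.02,0.04],"xyz":[0.01,0.07,0.39],"fingers":165},{"rotation":[-0.01,-0.02,0.04],"xyz":[0.01,0.07,0.39],"fingers":165},{"rotation":[-0.01,-0.02,0.04],"xyz":[0.01,0.07,0.39],"fingers":165},{"rotation":[-0.01,-0.02,0.04],"xyz":[0.01,0.07,0.39],"fingers":165}

10.6 [ 0.4011 -0.0954  0.3423] [-0.64 -0.8  -0.76  1.33  0.26  0.83] [-0.8  0.3 -5.8] 0.030365205236302244
```

View pics/w8.png

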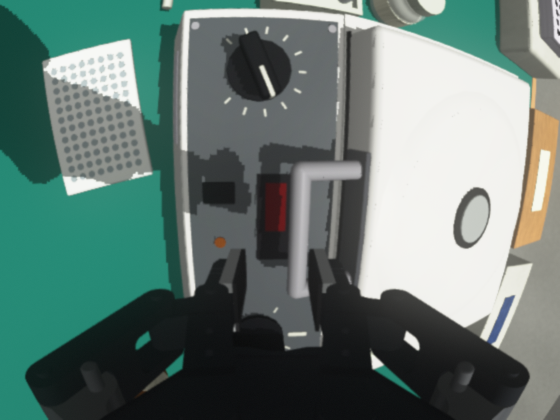

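```bash
python3 - <<'E'
from h import *
D=np.load("pics/w8.npy",allow_pickle=True).item(); r=D["r"]; r["fish"]=True
H=np.array([.490,-.084,.148]); y=np.array([-np.sin(.104),np.cos(.104),0])
P=[H,H+.032*y,H-.032*y]
print(proj(r,P))
im=r["frame"].copy()
for q in proj(r,P): cv2.circle(im,tuple(int(round(v)) for v in q),2,(0,0,255),-1)
# finger pinch point proj for final pose & now
s=D["s"]; T=np.array(s["tcp_rot"]); print("pinch now",proj(r,s["tool_pos"]+T[:,2]*.155))
cv2.imwrite("pics/w8o.png",cv2.resize(im[140:340,180:400],None,fx=3,fy=3,interpolation=cv2.INTER_CUBIC))
E
```

```text
[[298.1872777  235.64708282]
 [300.41310833 183.24438765]
 [295.8612523  282.60193074]]
pinch now [[278.92558448 282.95097678]]
```

View pics/w8o.png

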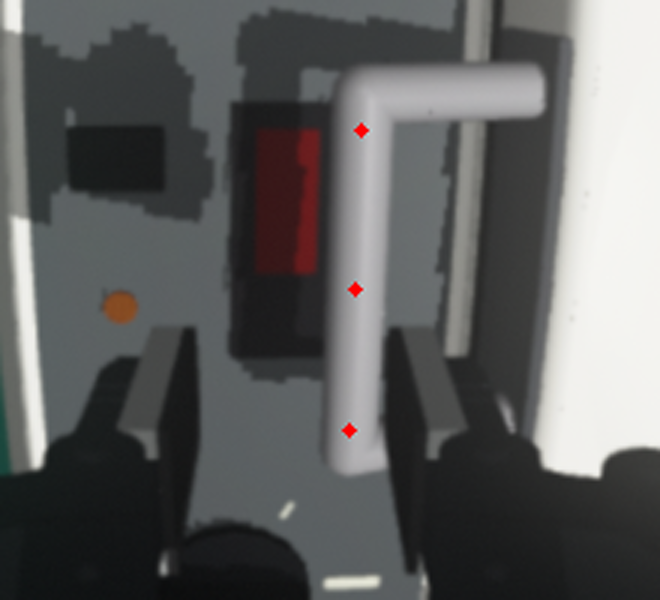

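>>> jog_arm(
  moves=[
    {"rotation": [-0.04,-0.05,0.13],"xyz": [0.03,0.21,0.05],"fingers": 165},
    {"rotation": [-0.04,-0.05,0.13],"xyz": [0.03,0.21,0.05],"fingers": 165},
    {"rotation": [0,0,0],"xyz": [0,0,0],"fingers": 165},
  ],
)

```text
clock: 10.85
tool_pos: [0.4118, -0.0931, 0.3429]
tcp_rot: [[-0.11, 0.921, 0.373], [0.994, 0.103, 0.038], [-0.003, 0.375, -0.927]]
force: [0.0, 0.3, -5.3]
grip_width: 0.03
```

```bash
python3 ph.py 0 7 165 68
```

```text
tgt [ 0.43224971 -0.09002778  0.2917135 ] 10.85 [ 0.   0.3 -5.3] [-0.62 -0.78 -0.75  1.3   0.25  0.88]
n 7 dist mm 55.2 rot deg [-0.   0.   0.4]
{"rotation":[-0.00,0.00,0.01],"xyz":[0.01,0.00,0.32],"fingers":165},{"rotation":[-0.00,0.00,0.01],"xyz":[0.01,0.00,0.32],"fingers":165},{"rotation":[-0.00,0.00,0.01],"xyz":[0.01,0.00,0.32],"fingers":165},{"rotation":[-0.00,0.00,0.01],"xyz":[0.01,0.00,0.32],"fingers":165},{"rotation":[-0.00,0.00,0.01],"xyz":[0.01,0.00,0.32],"fingers":165},{"rotation":[-0.00,0.00,0.01],"xyz":[0.01,-0.00,0.32],"fingers":165},{"rotation":[-0.00,0.00,0.01],"xyz":[0.01,-0.00,0.32],"fingers":165}
```

>>> jog_arm(
  moves=[
    {"rotation": [0,0,0],"xyz": [0,0,0.3],"fingers": 165},
    {"rotation": [0,0,0],"xyz": [0,0,0.3],"fingers": 165},
    {"rotation": [0,0,0],"xyz": [0,0,0.3],"fingers": 165},
    {"rotation": [0,0,0],"xyz": [0,0,0.3],"fingers": 165},
    {"rotation": [0,0,0],"xyz": [0,0,0.3],"fingers": 165},
    {"rotation": [0,0,0],"xyz": [0,0,0.3],"fingers": 165},
    {"rotation": [0,0,0],"xyz": [0,0,0.2],"fingers": 165},
    {"rotation": [0,0,0],"xyz": [0,0,0],"fingers": 165},
  ],
)

```text
clock: 11.52
tool_pos: [0.4323, -0.0909, 0.2895]
tcp_rot: [[-0.112, 0.922, 0.37], [0.994, 0.105, 0.04], [-0.002, 0.372, -0.928]]
force: [-0.6, 1.1, -5.4]
grip_width: 0.0299
```

```bash
python3 ph.py 0 1 165 68; python3 look.py w9
```

```text
tgt [ 0.43224971 -0.09002778  0.2917135 ] 11.5167 [-0.6  1.1 -5.4] [-0.58 -0.71 -0.81  1.17  0.24  0.92]
n 1 dist mm 2.4 rot deg [-0.1 -0.1  0.5]
{"rotation":[-0.03,-0.01,0.10],"xyz":[0.04,0.04,-0.08],"fingers":165}

11.5667 [ 0.4322 -0.091   0.2899] [-0.58 -0.71 -0.81  1.17  0.24  0.92] [ 0.1  0.6 -5.3] 0.030171609458270406
```

View pics/w9.png

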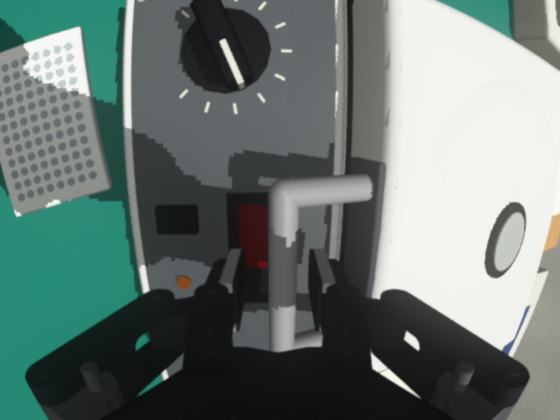

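>>> jog_arm(
  moves=[
    {"rotation": [0,0,0],"xyz": [0,0.04,0],"fingers": 190},
    {"rotation": [0,0,0],"xyz": [0,0,0],"fingers": 215},
    {"rotation": [0,0,0],"xyz": [0,0,0],"fingers": 255},
    {"rotation": [0,0,0],"xyz": [0,0,0],"fingers": 255},
    {"rotation": [0,0,0],"xyz": [0,0,0],"fingers": 255},
    {"rotation": [0,0,0],"xyz": [0,0,0],"fingers": 255},
  ],
  force=60,
)

```text
clock: 12.07
tool_pos: [0.4336, -0.0908, 0.2917]
tcp_rot: [[-0.113, 0.921, 0.373], [0.994, 0.106, 0.04], [-0.002, 0.375, -0.927]]
force: [2.4, 1.0, -8.5]
grip_width: 0.0102
```

```bash
python3 ph.py 0 1 255 68; python3 ph.py 0 10 255 68 10;python3 look.py w10
```

```text
tgt [ 0.43224971 -0.09002778  0.2917135 ] 12.0667 [ 2.4  1.  -8.5] [-0.58 -0.71 -0.8   1.17  0.24  0.92]
n 1 dist mm 1.6 rot deg [ 0.  -0.1  0.5]
{"rotation":[0.00,-0.01,0.11],"xyz":[0.04,-0.05,-0.02],"fingers":255}

tgt [ 0.46474558 -0.08663597  0.34573387] 12.0667 [ 2.4  1.  -8.5] [-0.58 -0.71 -0.8   1.17  0.24  0.92]
n 10 dist mm 62.5 rot deg [10.  -0.   0.5]
{"rotation":[0.20,-0.00,0.01],"xyz":[0.00,0.20,-0.15],"fingers":255},{"rotation":[0.20,-0.00,0.01],"xyz":[0.00,0.19,-0.16],"fingers":255},{"rotation":[0.20,-0.00,0.01],"xyz":[0.00,0.19,-0.16],"fingers":255},{"rotation":[0.20,-0.00,0.01],"xyz":[0.00,0.19,-0.16],"fingers":255},{"rotation":[0.20,-0.00,0.01],"xyz":[0.00,0.19,-0.17],"fingers":255},{"rotation":[0.20,-0.00,0.01],"xyz":[0.00,0.18,-0.17],"fingers":255},{"rotation":[0.20,-0.00,0.01],"xyz":[0.00,0.18,-0.17],"fingers":255},{"rotation":[0.20,-0.00,0.01],"xyz":[0.00,0.18,-0.18],"fingers":255},{"rotation":[0.20,-0.00,0.01],"xyz":[0.00,0.17,-0.18],"fingers":255},{"rotation":[0.20,-0.00,0.01],"xyz":[0.00,0.17,-0.18],"fingers":255}

12.1167 [ 0.4336 -0.0908  0.2917] [-0.58 -0.71 -0.8   1.17  0.24  0.92] [ 2.3  0.7 -8.3] 0.010214579834716273
```

View pics/w10.png

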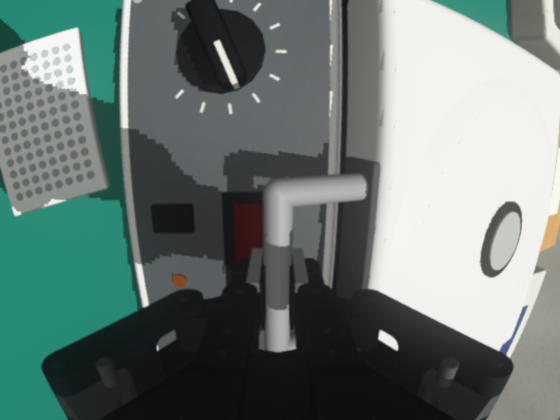

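```bash
sed -i 's/H=np.array(\[.490,-.084,.148\])/H=np.array([.4914,-.0846,.148])/' ph.py
cat >> ph.py <<'E'
P=np.array(s["tool_pos"])+np.array(s["tcp_rot"])[:,2]*.155-hinge
x,z=P@ax,P[2]; yv=np.array([-np.sin(yaw),np.cos(yaw),0])
print("pinch radius",np.hypot(x,z),"(.2675) lid deg from pinch",np.degrees(np.arctan2(z,-x)-np.arctan2(.016,.267)),"lateral",P@yv, "tool pitch",np.degrees(np.arctan2(-s["tcp_rot"][2][2],s["tcp_rot"][:,2]@ax)),"grip",s["grip_width"],"F",np.round(s["force"],1),"T",np.round(s["torque"],2))
E
python3 ph.py 0 10 255 68 3 | tail -1
```

```text
pinch radius 0.2674857270753618 (.2675) lid deg from pinch -0.006695837087011922 lateral -4.0470418528927895e-05 tool pitch 67.98850342065342 grip 0.010214579834716273 F [ 2.3  0.7 -8.3] T [-0.11  0.4  -0.03]
```

>>> jog_arm(
  moves=[
    {"rotation": [0.3,0,0],"xyz": [0,0.28,-0.25],"fingers": 255},
    {"rotation": [0.3,0,0],"xyz": [0,0.28,-0.25],"fingers": 255},
    {"rotation": [0.3,0,0],"xyz": [0,0.28,-0.25],"fingers": 255},
    {"rotation": [0.3,0,0],"xyz": [0,0.28,-0.25],"fingers": 255},
  ],
)

```text
clock: 12.45
tool_pos: [0.4519, -0.0888, 0.3251]
tcp_rot: [[-0.113, 0.955, 0.275], [0.994, 0.109, 0.029], [-0.002, 0.276, -0.961]]
force: [3.1, 0.4, -9.1]
grip_width: 0.01
```

```bash
python3 ph.py 0 10 255 68 20
```

```text
tgt [ 0.50747763 -0.08292187  0.39326004] 12.45 [ 3.1  0.4 -9.1] [-0.53 -0.55 -0.63  1.26  0.16  0.95]
n 10 dist mm 88.1 rot deg [14.   0.1  0.5]
{"rotation":[0.28,0.00,0.01],"xyz":[-0.00,0.29,-0.20],"fingers":255},{"rotation":[0.28,0.00,0.01],"xyz":[-0.00,0.29,-0.21],"fingers":255},{"rotation":[0.28,0.00,0.01],"xyz":[-0.00,0.28,-0.21],"fingers":255},{"rotation":[0.28,0.00,0.01],"xyz":[-0.00,0.27,-0.22],"fingers":255},{"rotation":[0.28,0.00,0.01],"xyz":[-0.00,0.27,-0.23],"fingers":255},{"rotation":[0.28,0.00,0.01],"xyz":[-0.00,0.26,-0.23],"fingers":255},{"rotation":[0.28,0.00,0.01],"xyz":[-0.00,0.26,-0.24],"fingers":255},{"rotation":[0.28,0.00,0.01],"xyz":[-0.00,0.25,-0.25],"fingers":255},{"rotation":[0.28,0.00,0.01],"xyz":[-0.00,0.25,-0.25],"fingers":255},{"rotation":[0.28,0.00,0.01],"xyz":[-0.00,0.24,-0.26],"fingers":255}

pinch radius 0.2674964986835811 (.2675) lid deg from pinch 6.058237437882111 lateral -4.839702088057847e-05 tool pitch 73.95766001611563 grip 0.010043314507974792 F [ 3.1  0.4 -9.1] T [-0.03  0.13 -0.04]
```

>>> jog_arm(
  moves=[
    {"rotation": [0.3,0,0],"xyz": [0,0.28,-0.25],"fingers": 255},
    {"rotation": [0.3,0,0],"xyz": [0,0.28,-0.25],"fingers": 255},
    {"rotation": [0.3,0,0],"xyz": [0,0.28,-0.25],"fingers": 255},
    {"rotation": [0.3,0,0],"xyz": [0,0.28,-0.25],"fingers": 255},
    {"rotation": [0.3,0,0],"xyz": [0,0.28,-0.25],"fingers": 255},
    {"rotation": [0.3,0,0],"xyz": [0,0.28,-0.25],"fingers": 255},
    {"rotation": [0.3,0,0],"xyz": [0,0.28,-0.25],"fingers": 255},
    {"rotation": [0.3,0,0],"xyz": [0,0.28,-0.25],"fingers": 255},
    {"rotation": [0.3,0,0],"xyz": [0,0.28,-0.25],"fingers": 255},
  ],
)

```text
clock: 13.2
tool_pos: [0.5076, -0.0826, 0.394]
tcp_rot: [[-0.113, 0.993, 0.036], [0.994, 0.113, 0.002], [-0.002, 0.036, -0.999]]
force: [2.5, 1.2, -8.8]
grip_width: 0.0098
```

```bash
python3 ph.py 0 12 255 68 45
```

```text
tgt [ 0.64066862 -0.06901985  0.47478947] 13.2 [ 2.5  1.2 -8.8] [-0.42 -0.19 -0.21  1.52  0.02  1.04]
n 12 dist mm 156.3 rot deg [25.   0.2  0.5]
{"rotation":[0.42,0.00,0.01],"xyz":[-0.01,0.46,-0.25],"fingers":255},{"rotation":[0.42,0.00,0.01],"xyz":[-0.01,0.45,-0.27],"fingers":255},{"rotation":[0.42,0.00,0.01],"xyz":[-0.00,0.44,-0.29],"fingers":255},{"rotation":[0.42,0.00,0.01],"xyz":[-0.00,0.42,-0.30],"fingers":255},{"rotation":[0.42,0.00,0.01],"xyz":[-0.00,0.41,-0.32],"fingers":255},{"rotation":[0.42,0.00,0.01],"xyz":[-0.00,0.40,-0.33],"fingers":255},{"rotation":[0.42,0.00,0.01],"xyz":[-0.00,0.39,-0.35],"fingers":255},{"rotation":[0.42,0.00,0.01],"xyz":[-0.00,0.38,-0.36],"fingers":255},{"rotation":[0.42,0.00,0.01],"xyz":[-0.00,0.36,-0.37],"fingers":255},{"rotation":[0.42,0.00,0.01],"xyz":[-0.00,0.35,-0.39],"fingers":255}

{"rotation":[0.42,0.00,0.01],"xyz":[-0.00,0.34,-0.40],"fingers":255},{"rotation":[0.42,0.00,0.01],"xyz":[-0.00,0.32,-0.41],"fingers":255}

pinch radius 0.267490589838562 (.2675) lid deg from pinch 20.167889199382323 lateral 2.7383990305657667e-05 tool pitch 87.95076997639924 grip 0.009814699682548614 F [ 2.5  1.2 -8.8] T [-0.05 -0.09 -0.07]
```

>>> jog_arm(
  moves=[
    {"rotation": [0.3,0,0],"xyz": [0,0.28,-0.25],"fingers": 255},
    {"rotation": [0.3,0,0],"xyz": [0,0.28,-0.25],"fingers": 255},
    {"rotation": [0.3,0,0],"xyz": [0,0.28,-0.25],"fingers": 255},
    {"rotation": [0.3,0,0],"xyz": [0,0.28,-0.25],"fingers": 255},
    {"rotation": [0.3,0,0],"xyz": [0,0.28,-0.25],"fingers": 255},
    {"rotation": [0.3,0,0],"xyz": [0,0.28,-0.25],"fingers": 255},
    {"rotation": [0.3,0,0],"xyz": [0,0.28,-0.25],"fingers": 255},
    {"rotation": [0.3,0,0],"xyz": [0,0.28,-0.25],"fingers": 255},
    {"rotation": [0.3,0,0],"xyz": [0,0.28,-0.25],"fingers": 255},
  ],
)

```text
clock: 13.95
tool_pos: [0.5783, -0.0749, 0.4467]
tcp_rot: [[-0.113, 0.972, -0.208], [0.994, 0.11, -0.025], [-0.001, -0.209, -0.978]]
force: [0.4, 0.4, -8.2]
grip_width: 0.0095
```

```bash
python3 ph.py 0 7 255 68 45
```

```text
tgt [ 0.64066862 -0.06901985  0.47478947] 13.95 [ 0.4  0.4 -8.2] [-0.33  0.23  0.3   1.83 -0.09  1.13]
n 7 dist mm 68.6 rot deg [10.9  0.2  0.5]
{"rotation":[0.31,0.01,0.01],"xyz":[-0.01,0.32,-0.23],"fingers":255},{"rotation":[0.31,0.01,0.01],"xyz":[-0.01,0.31,-0.24],"fingers":255},{"rotation":[0.31,0.01,0.01],"xyz":[-0.01,0.30,-0.25],"fingers":255},{"rotation":[0.31,0.01,0.01],"xyz":[-0.01,0.30,-0.26],"fingers":255},{"rotation":[0.31,0.01,0.01],"xyz":[-0.00,0.29,-0.26],"fingers":255},{"rotation":[0.31,0.01,0.01],"xyz":[-0.00,0.28,-0.27],"fingers":255},{"rotation":[0.31,0.01,0.01],"xyz":[-0.00,0.27,-0.28],"fingers":255}

pinch radius 0.2674798455209556 (.2675) lid deg from pinch 34.158059549539814 lateral 0.0001106467275834539 tool pitch 102.0622812862205 grip 0.009533980322015887 F [ 0.4  0.4 -8.2] T [-0.06 -0.24 -0.07]
```

```bash
python3 ph.py 0 8 255 62 45
```

```text
tgt [ 0.62550529 -0.07060255  0.48033846] 13.95 [ 0.4  0.4 -8.2] [-0.33  0.23  0.3   1.83 -0.09  1.13]
n 8 dist mm 58.1 rot deg [4.9 0.2 0.5]
{"rotation":[0.12,0.00,0.01],"xyz":[-0.01,0.20,-0.21],"fingers":255},{"rotation":[0.12,0.00,0.01],"xyz":[-0.00,0.19,-0.22],"fingers":255},{"rotation":[0.12,0.00,0.01],"xyz":[-0.00,0.19,-0.22],"fingers":255},{"rotation":[0.12,0.00,0.01],"xyz":[-0.00,0.19,-0.22],"fingers":255},{"rotation":[0.12,0.00,0.01],"xyz":[-0.00,0.19,-0.22],"fingers":255},{"rotation":[0.12,0.00,0.01],"xyz":[-0.00,0.18,-0.22],"fingers":255},{"rotation":[0.12,0.00,0.01],"xyz":[-0.00,0.18,-0.23],"fingers":255},{"rotation":[0.12,0.00,0.01],"xyz":[-0.00,0.18,-0.23],"fingers":255}

pinch radius 0.2674798455209556 (.2675) lid deg from pinch 34.158059549539814 lateral 0.0001106467275834539 tool pitch 102.0622812862205 grip 0.009533980322015887 F [ 0.4  0.4 -8.2] T [-0.06 -0.24 -0.07]
```

>>> jog_arm(
  moves=[
    {"rotation": [0.12,0,0],"xyz": [0,0.2,-0.21],"fingers": 255},
    {"rotation": [0.12,0,0],"xyz": [0,0.19,-0.22],"fingers": 255},
    {"rotation": [0.12,0,0],"xyz": [0,0.19,-0.22],"fingers": 255},
    {"rotation": [0.12,0,0],"xyz": [0,0.19,-0.22],"fingers": 255},
  ],
)

```text
clock: 14.28
tool_pos: [0.6022, -0.0724, 0.4638]
tcp_rot: [[-0.113, 0.959, -0.258], [0.994, 0.108, -0.03], [-0.001, -0.26, -0.966]]
force: [-1.7, 0.7, -8.0]
grip_width: 0.01
```

```bash
python3 ph.py 0 4 255 62 45
```

```text
tgt [ 0.62550529 -0.07060255  0.48033846] 14.2833 [-1.7  0.7 -8. ] [-0.31  0.36  0.48  1.93 -0.11  1.16]
n 4 dist mm 28.7 rot deg [1.9 0.2 0.5]
{"rotation":[0.10,0.01,0.02],"xyz":[-0.01,0.18,-0.22],"fingers":255},{"rotation":[0.10,0.01,0.02],"xyz":[-0.01,0.18,-0.22],"fingers":255},{"rotation":[0.10,0.01,0.02],"xyz":[-0.01,0.18,-0.22],"fingers":255},{"rotation":[0.10,0.01,0.02],"xyz":[-0.01,0.18,-0.22],"fingers":255}

pinch radius 0.26749982655480686 (.2675) lid deg from pinch 39.48887815202362 lateral 0.00015034751629744856 tool pitch 105.08243797606366 grip 0.010039737953850719 F [-1.7  0.7 -8. ] T [-0.14  0.48 -0.07]
```

>>> jog_arm(
  moves=[
    {"rotation": [0.05,0,0],"xyz": [0,0.17,-0.22],"fingers": 255},
    {"rotation": [0.05,0,0],"xyz": [0,0.17,-0.22],"fingers": 255},
    {"rotation": [0.05,0,0],"xyz": [0,0.17,-0.22],"fingers": 255},
    {"rotation": [0.05,0,0],"xyz": [0,0.17,-0.22],"fingers": 255},
    {"rotation": [0,0,0],"xyz": [0,0,0],"fingers": 255},
    {"rotation": [0,0,0],"xyz": [0,0,0],"fingers": 255},
  ],
)

```text
clock: 14.78
tool_pos: [0.6246, -0.0702, 0.4807]
tcp_rot: [[-0.112, 0.952, -0.285], [0.994, 0.108, -0.032], [0.0, -0.287, -0.958]]
force: [-2.5, 1.9, -5.6]
grip_width: 0.01
```

```bash
python3 ph.py 0 4 255 61 45; python3 look.py s11 scene; python3 look.py t11 top; python3 look.py w11
```

```text
tgt [ 0.62292548 -0.07087182  0.48110678] 14.7833 [-2.5  1.9 -5.6] [-0.3   0.48  0.66  2.02 -0.11  1.18]
n 4 dist mm 1.8 rot deg [-0.7  0.1  0.5]
{"rotation":[-0.03,0.01,0.02],"xyz":[-0.00,-0.02,0.00],"fingers":255},{"rotation":[-0.03,0.01,0.02],"xyz":[-0.00,-0.02,0.00],"fingers":255},{"rotation":[-0.03,0.01,0.02],"xyz":[-0.00,-0.02,0.00],"fingers":255},{"rotation":[-0.03,0.01,0.02],"xyz":[-0.00,-0.02,0.00],"fingers":255}

pinch radius 0.2676288805935071 (.2675) lid deg from pinch 45.004780888474365 lateral 0.00014554228325499275 tool pitch 106.68569360968658 grip 0.010028956923709021 F [-2.5  1.9 -5.6] T [ 0.03  0.42 -0.17]
14.8333 [ 0.6245 -0.0702  0.4807] [-0.3   0.48  0.66  2.02 -0.11  1.18] [-2.5  1.9 -5. ] 0.00966944357758864
14.8833 [ 0.6244 -0.0702  0.4806] [-0.3   0.48  0.66  2.02 -0.11  1.18] [-2.7  1.5 -6.5] 0.010056124837211201
14.9333 [ 0.6244 -0.0702  0.4807] [-0.3   0.48  0.66  2.02 -0.11  1.18] [-0.8  0.8 -7.1] 0.01021974622787765
```

View pics/s11.png

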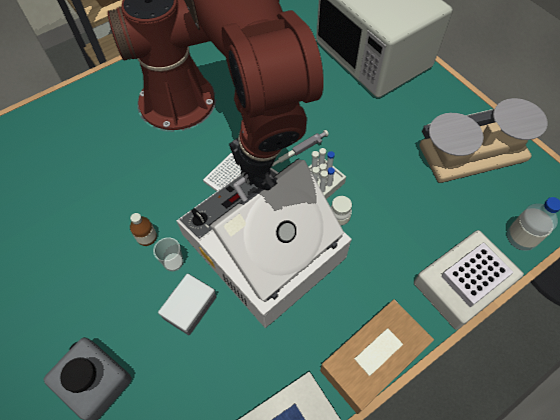

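View pics/w11.png

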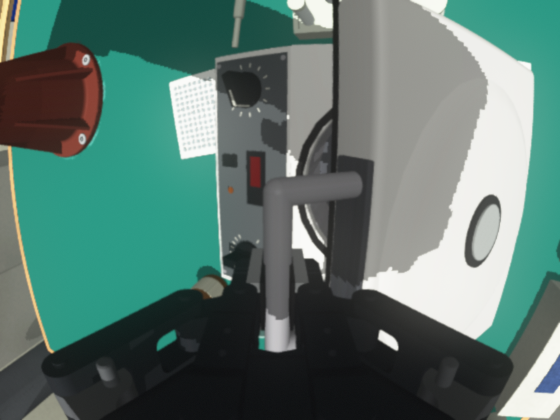

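View pics/t11.png

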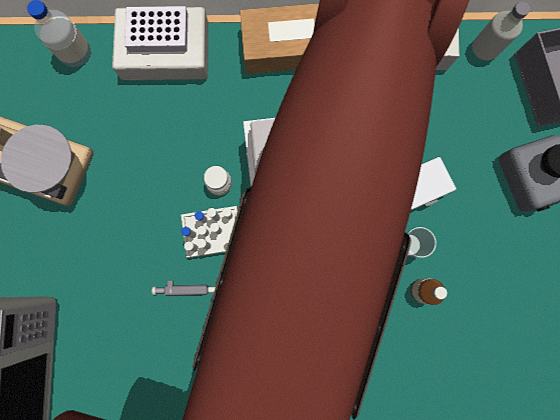

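```bash
python3 - <<'E'
from h import *
D=np.load("pics/s11.npy",allow_pickle=True).item(); r=D["r"]
yaw=.104; H=np.array([.4914,-.0846]); c=H+.117*np.array([np.cos(yaw),np.sin(yaw)]); p=[*c,yaw]; print(p)
im=cv2.resize(r["frame"][140:330,165:365],None,fx=3,fy=3,interpolation=cv2.INTER_CUBIC)
for a,col in ((40,(255,0,0)),(45,(0,0,255)),(50,(0,160,0))):
    t=np.radians(a)
    def L(x,y,z):
        X,Z=x-.15,z-.132; return (.15+X*np.cos(t)+Z*np.sin(t),y,.132-X*np.sin(t)+Z*np.cos(t))
    P=w(p,[L(-.075,.131,.16),L(-.075,-.131,.16),L(.14,-.131,.16),L(.14,.131,.16),L(-.075,.131,.16)])
    cv2.polylines(im,[np.round((proj(r,P)-[165,140]+.5)*3).astype(int)],False,col,1)
cv2.imwrite("pics/s11o.png",im)
E
```

```text
[np.float64(0.6077678341004734), np.float64(-0.07245392298868858), 0.104]
```

View pics/s11o.png

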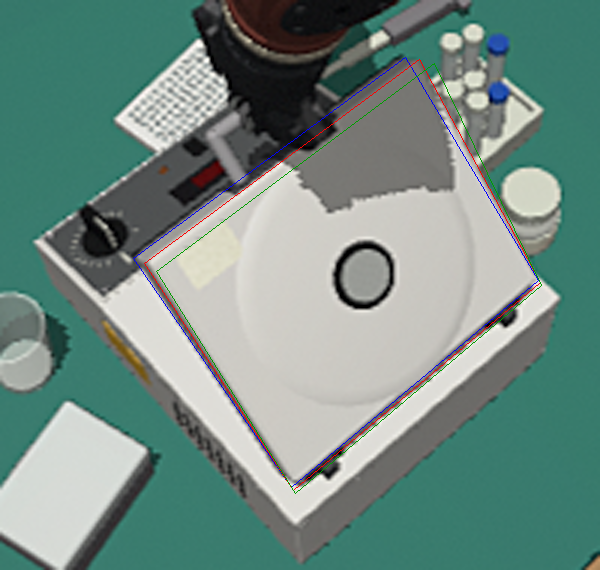

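```bash
python3 - <<'E'
import cv2
a=cv2.imread("pics/s11.png")
b=a[145:245,200:320]
cv2.imwrite("pics/s11z.png",cv2.resize(b,None,fx=6,fy=6,interpolation=cv2.INTER_CUBIC))
E
```

```text
(no output)
```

View pics/s11z.png

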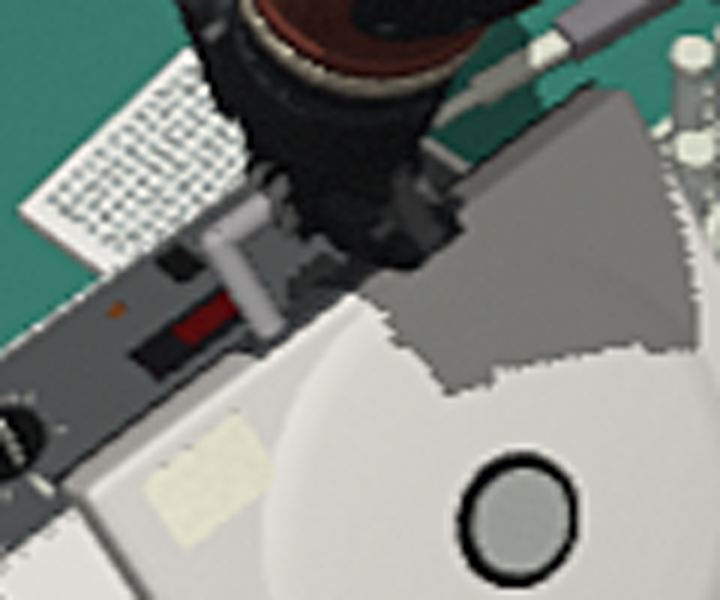

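```bash
python3 ph.py 0 4 255 61 45 | tail -1; python3 -c "
from cell import arm; print(arm.close_job())"
```

```text
pinch radius 0.2676786859737352 (.2675) lid deg from pinch 44.973264462826435 lateral 0.0001582566312090917 tool pitch 106.65957449449455 grip 0.01021974622787765 F [-0.8  0.8 -7.1] T [-0.03  0.25 -0.12]
the job is handed in; nothing more can be done
None
```

I turned the timer back to its zero mark first, then lifted the lid to 45 degrees. I handed the job in with the gripper still holding the handle at 60 N, at about 15 s on the clock.

- **Timer:** in the wrist picture after I let go of the knob, the pointer lies on the long zero mark. A fit to that picture puts it about 1 to 1.5 degrees clockwise of the mark's centre line. The mark itself spans about ±3 degrees.
- **Lid:** the measured grip point puts it at 45.0 degrees. The lid's front corners in the scene picture match the 45 degree outline to within about 1 degree.
- **Forces and joints:** the wrist force readings stayed below about 10 N. Joint 4 ended at 2.02, close to its 2.11 limit, so I let the bar turn about 6 degrees in the grip over the last part of the lift.
- **Everything else:** I did not touch the speed knob. The loose things I could see in the last pictures are where they were. The arm hid the centrifuge panel and the well plate in the last top view, so I judged those from the wrist and scene pictures only.

No check failed. The only disagreement was in the centrifuge's position: the camera fits differed by about 2 to 3 mm. I settled that from the wrist pictures and from where the gripper closed on the handle.

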